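Check-weigh the walnut tins

TASK

First free the check scale: pull its spring pin up, turn it into its rest notch and let go, so that it stays out by itself. Then put every walnut tin on the arrested platter, swing the arrest lever right out so that the platter sinks freely and leave it down for two seconds, swing the lever right back to arrest the beam, take all the tins over into the wooden tray, and finally turn the spring pin back and let it drop fully home so that it locks the lever. Touch the tins only while the lever is at its arrested end, and leave the cup, phone and tape roll alone.

Things in the scene. Friction and masses are not known exactly. Their poses are not given: they have to be found in the camera images.
- scale: Fixed check scale, grey base 245 x 340 x 25 mm (x, y, z), beam along y. Origin on the table under the beam's pivot; x away from the robot, y towards the platter; turned up to 0.15 rad. Lever pivot at x 0, y -165 mm, spring pin at x 65, y -165 mm; a steel counterweight (44 mm diameter, top at 124 mm) sits on the beam at y -70 mm; the lever's fork and hub reach 101 mm high.
- pin_grip (a point): Centre of the black T-bar on the spring pin, gripped from above across its 12 mm width. Bar: 46 mm long along this point's y, 12 mm along its x, 16 mm high; centre 118 mm above the table with the pin home. The steel collar below stays under 87 mm height, within 22 mm of the pin's axis. The bar turns with the pin; z up.
- pin_lift (a joint): Height of the spring pin, m: 0 fully home (tip in the lever's hole, locking it), 0.022 the upper stop. A spring pulls it down with 6 N at 0, 10 N at the top. A peg on its side must be lifted above 0.016 to pass over the collar's ledge; it rests at 0.012 in the rest notch.
- pin_turn (a joint): Turn of the spring pin, rad, anticlockwise from above: 0 over the deep slot (only there can it drop home), stop at 1.27. The rest notch is at 1.2 (1.1 to 1.27); the ledge between (0.2 to 1.0) blocks turning unless the pin is lifted.
- lever_knob (a point): On the axis of the lever's upright round black knob (18 mm diameter, from 48 to 102 mm above the table), 85 mm above the table: where to grip it from above. It runs on a circle of 85 mm radius about lever_pivot.
- lever_pivot (a point): A point on the arrest lever's vertical pivot axis, 85 mm above the table.
- lever (a joint): Arrest lever, rad, anticlockwise from above: 0 is the arrested end stop (knob towards the robot, fork holds the beam's tail level), 1.25 the far stop, fully out (knob towards the scale's -y); the fork lets go of the beam beyond about 0.75. It takes 2 to 10 N at the knob and stays where left. Only at 0 is its hole under the pin.
- beam (a joint): Tilt of the beam, rad: 0 level (arrested), +0.08 platter fully down, -0.08 platter fully up. When free, the empty platter goes up, and two or more tins take it fully down.
- platter_top (a point): Centre of the top face of the steel platter, 96 mm above the table when level. The platter is 250 mm along x and 110 mm along y with a 5 mm lip all round; its axes are those of the scale, tilting with the beam. Three tins fit in a row along x, 75 mm apart.
- tray: The fixed plywood tray on the right for the weighed tins: 260 x 150 mm outside (x, y), 16 mm high, walls and floor 5 mm thick. Origin at the centre of its underside; x is its long side. Three tins fit in a row along x, 75 mm apart.
- tin_a_mid (a point): One of the tins (2 or 3 are present, the others are None): round lidded metal tin, 54 mm diameter, 42 mm high, about 0.2 kg, starting upright on the table to the left. This point is its centre, 21 mm above its underside; z is its round axis.
- tin_b_mid (a point): One of the tins (2 or 3 are present, the others are None): round lidded metal tin, 54 mm diameter, 42 mm high, about 0.2 kg, starting upright on the table to the left. This point is its centre, 21 mm above its underside; z is its round axis.
- tin_c_mid (a point): One of the tins (2 or 3 are present, the others are None): round lidded metal tin, 54 mm diameter, 42 mm high, about 0.2 kg, starting upright on the table to the left. This point is its centre, 21 mm above its underside; z is its round axis.
- tin_d_mid (a point): One of the tins (2 or 3 are present, the others are None): round lidded metal tin, 54 mm diameter, 42 mm high, about 0.2 kg, starting upright on the table to the left. This point is its centre, 21 mm above its underside; z is its round axis.
- cup: Bystander: paper cup 72 mm diameter, 85 mm high, beyond the scale. Origin under its centre.
- phone: Bystander: black phone 75 x 152 x 9 mm, lying beyond the scale. Origin under its centre.
- tape: Bystander: roll of clear tape lying flat, 90 mm diameter, 24 mm high, on the far left of the scale. Origin under its centre.
Things that resemble listed ones, but are neither listed nor needed, are in the scene too. What is shaped like the part that bears tin_d_mid but orange is not meant.

How it is judged:
On the way, in this order (a step that is already met when the one before it is completed fails the run):
1. the spring pin is out, resting in its notch, untouched (value of joint pin_lift between 0.009 and 0.0145 m and value of joint pin_turn above 1 rad and contact force between the fingers and pin_turn below 0.5 N), for 0.3 s.
2. every tin stands on the platter with the beam arrested (value of joint lever below 0.1 rad and value of joint beam between -0.02 and 0.02 rad and x of tin_a_mid in the frame of platter_top between -0.125 and 0.125 m and y of tin_a_mid in the frame of platter_top between -0.055 and 0.055 m and z of tin_a_mid in the frame of platter_top between 0.012 and 0.033 m and x of tin_b_mid in the frame of platter_top between -0.125 and 0.125 m and y of tin_b_mid in the frame of platter_top between -0.055 and 0.055 m and z of tin_b_mid in the frame of platter_top between 0.012 and 0.033 m and x of tin_c_mid in the frame of platter_top between -0.125 and 0.125 m and y of tin_c_mid in the frame of platter_top between -0.055 and 0.055 m and z of tin_c_mid in the frame of platter_top between 0.012 and 0.033 m and x of tin_d_mid in the frame of platter_top between -0.125 and 0.125 m and y of tin_d_mid in the frame of platter_top between -0.055 and 0.055 m and z of tin_d_mid in the frame of platter_top between 0.012 and 0.033 m), for 0.3 s.
3. the lever is out and the platter is down with every tin on it, for a second (value of joint lever above 0.9 rad and value of joint beam above 0.05 rad and x of tin_a_mid in the frame of platter_top between -0.125 and 0.125 m and y of tin_a_mid in the frame of platter_top between -0.055 and 0.055 m and z of tin_a_mid in the frame of platter_top between 0.012 and 0.033 m and x of tin_b_mid in the frame of platter_top between -0.125 and 0.125 m and y of tin_b_mid in the frame of platter_top between -0.055 and 0.055 m and z of tin_b_mid in the frame of platter_top between 0.012 and 0.033 m and x of tin_c_mid in the frame of platter_top between -0.125 and 0.125 m and y of tin_c_mid in the frame of platter_top between -0.055 and 0.055 m and z of tin_c_mid in the frame of platter_top between 0.012 and 0.033 m and x of tin_d_mid in the frame of platter_top between -0.125 and 0.125 m and y of tin_d_mid in the frame of platter_top between -0.055 and 0.055 m and z of tin_d_mid in the frame of platter_top between 0.012 and 0.033 m), for 1 s.
4. the lever is back and the beam is arrested level with every tin still on it (all of step 2), for 0.3 s.
At the end, for the whole second after the job is handed in: Every tin lies in the tray (its centre within the tray's outline and below 40 mm); the lever is at its arrested end (under 0.10 rad), the beam level (within 0.02 rad), the spring pin fully home (lift under 3 mm, turn under 0.25 rad) (x of tin_a_mid in the frame of tray between -0.13 and 0.13 m and y of tin_a_mid in the frame of tray between -0.075 and 0.075 m and z of tin_a_mid in the frame of tray between 0.015 and 0.04 m and x of tin_b_mid in the frame of tray between -0.13 and 0.13 m and y of tin_b_mid in the frame of tray between -0.075 and 0.075 m and z of tin_b_mid in the frame of tray between 0.015 and 0.04 m and x of tin_c_mid in the frame of tray between -0.13 and 0.13 m and y of tin_c_mid in the frame of tray between -0.075 and 0.075 m and z of tin_c_mid in the frame of tray between 0.015 and 0.04 m and x of tin_d_mid in the frame of tray between -0.13 and 0.13 m and y of tin_d_mid in the frame of tray between -0.075 and 0.075 m and z of tin_d_mid in the frame of tray between 0.015 and 0.04 m and value of joint lever below 0.1 rad and value of joint beam between -0.02 and 0.02 rad and value of joint pin_lift below 0.003 m and value of joint pin_turn below 0.25 rad); the robot touches nothing.
It fails at once if a tin is touched by the robot while the lever is away from its arrested end (over 0.25 rad) (value of joint lever above 0.25 rad and (contact force between the fingers and tin_a above 0.5 N or contact force between the fingers and tin_b above 0.5 N or contact force between the fingers and tin_c above 0.5 N or contact force between the fingers and tin_d above 0.5 N)).
It fails at once if the cup, phone or tape roll is shifted by more than 30 mm (distance of any of cup, phone, tape from where it was at the start of the episode above 0.03 m).
Of tin_a, tin_b, tin_c, tin_d only 2 to 3 are there at a start; the rules pass over those that are not, and their reading is None.
At some moment in a run one of tin_a, tin_b, tin_c, tin_d may be knocked a few centimetres aside while the robot is not near it.
Once in a run the grip may slacken for a moment while it holds something.
It also fails if it takes over 210 s, if anything falls off the work surface, if the arm or the gripper's body presses on something with over 40 N, if the wrist force passes 120 N, or if a joint passes its speed limit or range.

ROBOT

A 6-joint arm with a two-finger parallel gripper is mounted at the origin on the work surface. World frame = base frame: x ahead of the robot, y to its left, z up, the work surface at z = 0. Lengths are in m, angles in rad, forces in N, time in s.
With the tool pointing down it reaches from about 0.25 to 0.85 m from the base axis. Payload 12.5 kg.
Tool frame: the origin (TCP) lies midway between the tips of the shut fingers; the grasp point (between the pads) lies 19 mm behind it; z points along the fingers, y is the direction in which the jaws open and shut (so a half turn about z gives the same grasp; the last joint's range is limited). The gripper opens to 93 mm and grips with 3 to 60 N. Pads are 15 mm wide; open, the fingers measure 128 mm over their backs; the gripper's body (75 mm by 188 mm) begins 65 mm behind the grasp point.
Start: joints at [1.018, 0.351, 1.652, -0, 1.139, -0.085], TCP at [0.248, 0.491, 0.219] pointing down, gripper open.
Joint ranges: [-2.75, 2.75], [-0.79, 2.1], [0.01, 2.65], [-1.57, 4.71], [0.07, 3.14], [-2.87, 2.87]. Speed limits (rad/s): [2.22, 2.22, 2.79, 3.14, 3.14, 3.14].

INTERFACE

Orientations are given as a unit quaternion [w, x, y, z].
In Python, from station import manip gives the robot as it stands. The module is installed in compiled form; this text tells all that it offers.
- The arm moves only by the tool drive_tool, never from a script. Its argument "series" is a list of rows, each an object with "jaw": the opening, from -1 (shut) to 1 (fully open); "slide": the shift along the tool's x, y, z in mm, a list of three; "twist": the turn, a rotation vector about the tool's x, y, z in degrees, a list of three. In form: [{"jaw": jaw, "slide": [tx, ty, tz], "twist": [rx, ry, rz]}, ...]. A call has 1 to 5 rows; each row is the pose to reach, as a shift and turn from the pose measured when the call began, along the tool's axes at that moment; what a row does not reach only later rows make up. A row lasts 1/8 s, in which the tool goes at most 62.5 mm and 10.7 degrees, less where a joint would pass 70% of its speed; a pose out of reach is approached as far as the arm can. A call with a gripper value outside its range is refused whole. The fingers move at their own pace and stop on an object; the grip force is fixed at half the most. Time passes only in rows, so rows that repeat a pose let the fingers close. It gives the time, the measured TCP pose, the force and the opening at its end, in the units of the state.
- manip.state(): the state, without advancing time (a new reading comes with each control period).
- manip.camera(name): name is "scene" or "top"; returns a dict with "img" (480x640x3 uint8, blue, green, red), "K" (3x3 intrinsics, pixels), "world_to_cam" (4x4, takes a point from world to camera coordinates). Camera axes: x right, y up, looking along -z (the intrinsics and any distortion apply to the point x, -y, -z); pixel columns grow to the right and rows downward; lengths in m; the calibration is good to about 2 mm. A picture is of the moment at which its call begins. There is no depth.
- manip.sign_off(): hands the job in, once; it reports no verdict.
The state is a dict: "time": time; "joint_pos": joint angles; "qvel": joint speeds; "joint_torque": joint torques, N m; "tool_pos": TCP position; "ee_rot": TCP orientation; "contact_force": force on the tool from outside, world axes, zero at the start; "wrist_torque": the same for the moment, N m; "opening": finger opening in m.
Only numpy, scipy, OpenCV 4.12 (cv2) and the standard library are available. Lean on these libraries where they do the work, as an engineer would, in place of code of your own. Each camera call takes 0.05 s, during which the arm holds its last target. There are 200 camera calls.

## Working session

There is one attempt and no reset: what is moved stays moved. The work goes in short steps, Python scripts to look and compute and a tool call to move; the robot and the scene stay as the last step left them, time stands still between calls to the robot, and variables do not carry over. Pictures are saved under pics/ and viewed, about 12 in all and at most 16, crops included, and the job is handed in when it is done.

Besides the shell and the picture viewer there is one more tool, called after "Request:" by a JSON object that holds its "api" and its "payload", one argument or row to a line. drive_tool: Moves the arm, as the interface text tells. Its arguments: {"type":"object","properties":{"series":{"type":"array"}},"required":["series"]}

```bash
mkdir -p pics
python3 - <<'E'
from station import manip
import cv2,numpy as np
s=manip.state();print(s)
for n in("scene","top"):
    c=manip.camera(n);cv2.imwrite(f"pics/{n}0.png",c["img"]);print(n,c["K"],c["world_to_cam"],[k for k in c])
E
```

```text
{'time': 0.0, 'joint_pos': array([ 1.01840455e+00,  3.51246694e-01,  1.65237727e+00, -6.59268106e-06,
        1.13910985e+00, -8.45784333e-02]), 'qvel': array([-0.00028539, -0.00029974,  0.00024103,  0.00078376, -0.00042742,
        0.00088182]), 'joint_torque': array([ 8.92724966e-04, -4.97315812e+01, -2.85253894e+01,  6.99422322e-02,
        2.56496732e-02, -2.31954027e-05]), 'tool_pos': array([0.24781128, 0.49064412, 0.2181135 ]), 'ee_rot': array([-1.75822930e-04,  2.31778186e-01,  9.72768496e-01, -5.42825892e-04]), 'contact_force': array([-0.19110588, -0.22389281,  0.53089628]), 'wrist_torque': array([-0.00304941,  0.04375424,  0.0369174 ]), 'opening': 0.09289586537888901}
scene [[590.98551709   0.         317.11824444]
 [  0.         590.98551709 237.55254244]
 [  0.           0.           1.        ]] [[ 0.15508243  0.98788565  0.0056026  -0.16647192]
 [-0.6445442   0.09688211  0.758404    0.31801313]
 [ 0.74867363 -0.12122626  0.65176068 -1.83418831]
 [ 0.          0.          0.          1.        ]] ['img', 'K', 'world_to_cam']
top [[492.27010142   0.         324.70104894]
 [  0.         492.27010142 247.0643265 ]
 [  0.           0.           1.        ]] [[-0.0163615  -0.9997956   0.01187667  0.05081936]
 [ 0.99056728 -0.01459197  0.13624804 -0.62283164]
 [-0.13604689  0.01399386  0.99060356 -1.16385451]
 [ 0.          0.          0.          1.        ]] ['img', 'K', 'world_to_cam']
```

View pics/scene0.png

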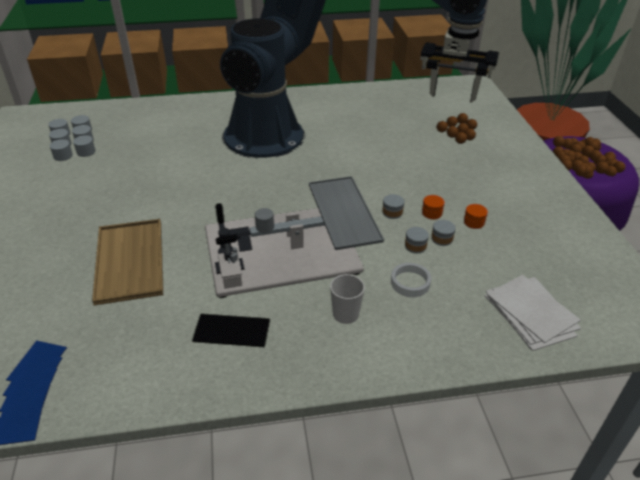

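View pics/top0.png

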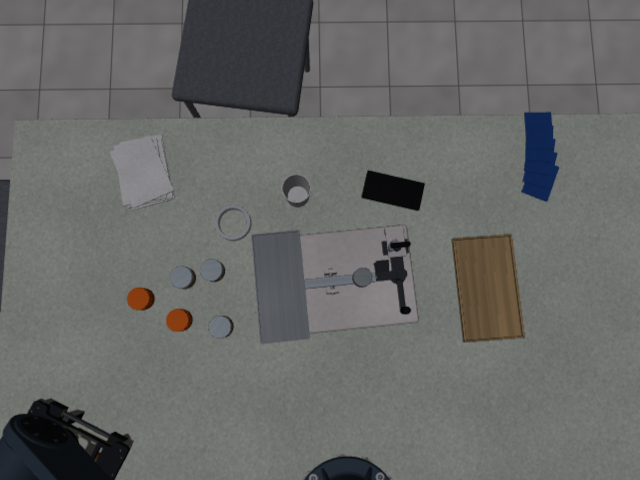

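The scene view shows three blue-grey tins at (393,206), (416,240) and (443,232), and two orange decoys. In the top view the tins are at (220,327), (182,278) and (212,270), the pin bar is at about (400,245), the knob at (405,310), the platter at (281,287) and the tray at (488,288). I'll zoom in on the scale next.

```bash
cat > h.py <<'E'
from station import manip
import cv2,numpy as np
from scipy.spatial.transform import Rotation as R
def ray(c,u,v):
    W=c["world_to_cam"];K=c["K"];d=np.linalg.inv(K)@[u,v,1];d=np.array([d[0],-d[1],-d[2]])
    Rm=W[:3,:3];return -Rm.T@W[:3,3],Rm.T@d
def onz(c,u,v,z):
    o,d=ray(c,u,v);return o+d*(z-o[2])/d[2]
def tri(c1,p1,c2,p2):
    o1,d1=ray(c1,*p1);o2,d2=ray(c2,*p2)
    t=np.linalg.lstsq(np.c_[d1,-d2],o2-o1,rcond=None)[0]
    a,b=o1+d1*t[0],o2+d2*t[1];return (a+b)/2,np.linalg.norm(a-b)
def proj(c,p):
    W=c["world_to_cam"];q=W[:3,:3]@p+W[:3,3];q=c["K"]@[q[0],-q[1],-q[2]];return q[:2]/q[2]
def blobs(img,lo,hi,amin,box=None,hsv=True):
    m=cv2.inRange(cv2.cvtColor(img,cv2.COLOR_BGR2HSV) if hsv else img,np.array(lo),np.array(hi))
    if box is not None:
        k=np.zeros_like(m);x0,y0,x1,y1=box;k[y0:y1,x0:x1]=255;m&=k
    n,l,s,ce=cv2.connectedComponentsWithStats(m)
    return m,[(ce[i].round(1),s[i]) for i in range(1,n) if s[i][4]>=amin]
def st():
    s=manip.state();w,x,y,z=s["ee_rot"];r=R.from_quat([x,y,z,w])
    return s,r
def go(p,yaw=None,s=None):
    """slide(mm) to world p; twist deg about tool z so the jaw axis (tool y) has world yaw (mod pi); also level the tool"""
    s,r=st();d=1000*r.inv().apply(np.array(p)-s["tool_pos"])
    out=[d.round(1)]
    Y=r.as_matrix()[:,1];cur=np.arctan2(Y[1],Y[0])
    yaw=cur if yaw is None else yaw
    yaw=cur+(yaw-cur+np.pi/2)%np.pi-np.pi/2
    y=np.array([np.cos(yaw),np.sin(yaw),0]);z=np.array([0,0,-1.]);T=R.from_matrix(np.c_[np.cross(y,z),y,z])
    out.append(np.degrees((r.inv()*T).as_rotvec()).round(1));return out
E
python3 - <<'E'
from h import *
a=cv2.imread("pics/top0.png");b=cv2.imread("pics/scene0.png")
A=cv2.resize(a[215:355,235:435],None,fx=4,fy=4,interpolation=cv2.INTER_CUBIC)
B=cv2.resize(b[165:305,195:395],None,fx=4,fy=4,interpolation=cv2.INTER_CUBIC)
cv2.imwrite("pics/topz.png",A);cv2.imwrite("pics/scz.png",B)
hs=cv2.cvtColor(a,cv2.COLOR_BGR2HSV)
for u,v in((212,270),(182,278),(220,327),(280,300),(200,400),(360,277)):print(u,v,hs[v,u])
hs=cv2.cvtColor(b,cv2.COLOR_BGR2HSV)
for u,v in((393,201),(416,235),(393,211),(345,210),(450,300)):print(u,v,hs[v,u])
E
```

```text
212 270 [106  28 119]
182 278 [106  27 121]
220 327 [104  28 120]
280 300 [107  19  93]
200 400 [ 53   9 117]
360 277 [109  22  93]
393 201 [ 97  20 115]
416 235 [ 96  22 116]
393 211 [19 38 53]
345 210 [84 13 97]
450 300 [ 46  21 132]
```

View pics/topz.png

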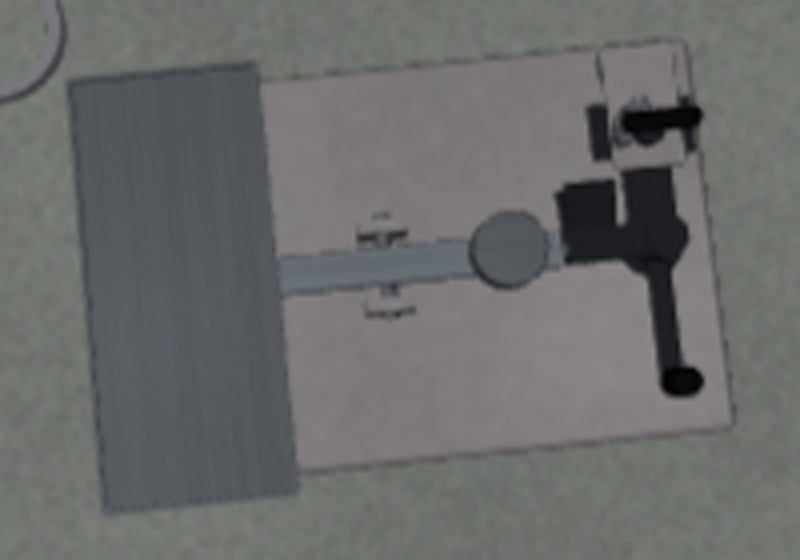

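View pics/scz.png

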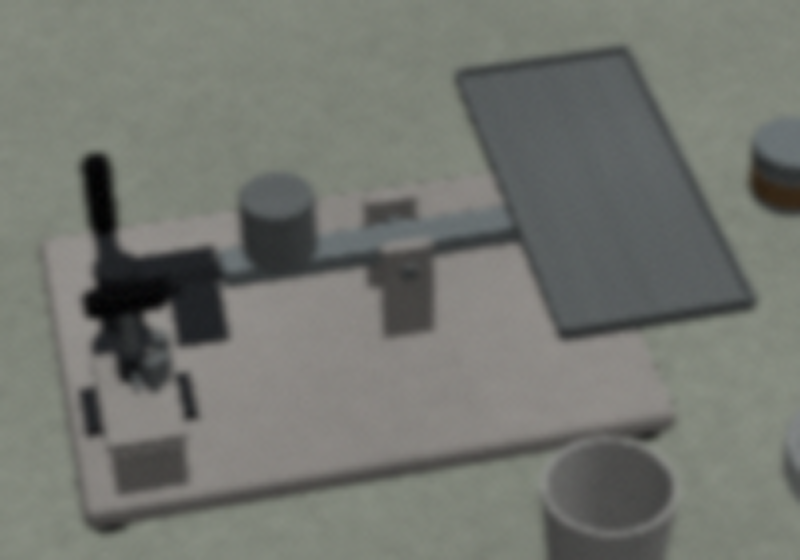

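Run:
```python
from h import *
cs=manip.camera("scene");ct=manip.camera("top")
T=lambda u,v:((u+.5)/4-.5+235,(v+.5)/4-.5+215)
S=lambda u,v:((u+.5)/4-.5+195,(v+.5)/4-.5+165)
pl=[]
for n,t,s in(("P++",(68,82),(752,303)),("P+-",(255,63),(562,336)),("P--",(298,492),(457,73)),("P-+",(105,512),(628,48)),("bar",(661,117),(128,297)),("knob",(682,381),(96,165)),("cw",(509,249),(277,196))):
    p,e=tri(ct,T(*t),cs,S(*s));print(n,p.round(4),round(e,4))
    if n[0]=="P":pl.append(p)
pl=np.array(pl);print("platter",pl.mean(0).round(4),"yaw",np.degrees(np.arctan2(*(pl[0]-pl[3]+pl[1]-pl[2])[1::-1])).round(2), np.degrees(np.arctan2(*-(pl[0]-pl[1]+pl[3]-pl[2])[:2])).round(2))
for u,v in((622,117),(700,116)):print("barend",onz(ct,*T(u,v),.122).round(4))
m,b=blobs(ct["img"],(98,22,105),(112,60,200),100);print([(x[0],x[1][4]) for x in b])
m2,b2=blobs(cs["img"],(88,15,90),(112,60,200),60);print([(x[0],x[1]) for x in b2])
for x in b:print(onz(ct,*x[0],.042).round(4), proj(cs,onz(ct,*x[0],.042)).round(1))
m,b=blobs(ct["img"],(8,70,60),(28,200,255),800,(430,210,550,360));print(b)
for q,_ in zip(b,b):
    k=cv2.minAreaRect(cv2.findNonZero(m));print(k)
    bx=cv2.boxPoints(k);print([onz(ct,*p,.016).round(3) for p in bx])
h=ct["img"];h=cv2.cvtColor(h,cv2.COLOR_BGR2HSV)
print(h[288,488],h[288,470])
```

```text
P++ [0.6472 0.2133 0.0951] 0.0009
P+- [0.6571 0.1039 0.0939] 0.0015
P-- [0.4084 0.0819 0.0972] 0.0022
P-+ [0.3992 0.192  0.0984] 0.0032
bar [ 0.618  -0.1291  0.1188] 0.0034
knob [ 0.4673 -0.1418  0.0952] 0.0012
cw [ 0.5433 -0.0407  0.1194] 0.0011
platter [0.528  0.1478 0.0961] yaw 4.98 175.01
barend [ 0.6178 -0.1078  0.122 ]
barend [ 0.6177 -0.1527  0.122 ]
[(array([210.6, 269.4]), np.int32(339)), (array([180.3, 276.7]), np.int32(347)), (array([328. , 281.1]), np.int32(368)), (array([219.1, 326.7]), np.int32(360))]
[(array([ 79.9, 119.5]), array([ 72, 116,  17,   8, 102], dtype=int32)), (array([ 57.6, 123.2]), array([ 50, 119,  17,   9, 101], dtype=int32)), (array([ 81.2, 129.1]), array([ 73, 125,  18,   9, 132], dtype=int32)), (array([ 58.4, 133. ]), array([ 50, 129,  18,   9, 131], dtype=int32)), (array([ 82.8, 139.7]), array([ 74, 135,  18,  10, 142], dtype=int32)), (array([ 59.3, 143.8]), array([ 51, 139,  18,  10, 143], dtype=int32)), (array([345.4, 206.4]), array([323, 183,  43,  48, 426], dtype=int32)), (array([393.4, 200.4]), array([384, 195,  19,  12, 177], dtype=int32)), (array([297.8, 222.5]), array([274, 217,  49,  12, 227], dtype=int32)), (array([444. , 226.6]), array([434, 221,  21,  12, 198], dtype=int32)), (array([346.4, 235.4]), array([338, 225,  17,  19,  79], dtype=int32)), (array([417.1, 234. ]), array([407, 228,  21,  13, 215], dtype=int32))]
[0.5729 0.3192 0.042 ] [416.4 232.7]
[0.5563 0.3921 0.042 ] [443.5 225.5]
[0.5401 0.0345 0.042 ] [296.8 235.4]
[0.4351 0.2968 0.042 ] [392.9 199.3]
[(array([487.6, 287.9]), array([ 452,  234,   72,  108, 6259], dtype=int32))]
((487.78204345703125, 287.58160400390625), (106.15767669677734, 61.08413314819336), 83.51692199707031)
[array([ 0.645, -0.279,  0.016]), array([ 0.66 , -0.433,  0.016]), array([ 0.397, -0.445,  0.016]), array([ 0.383, -0.295,  0.016])]
[ 18 104  96] [ 18 107  98]
```

Everything fits the text: the scale is turned +5°, the platter top is at 96 mm, and pin, knob and counterweight agree. I'll start with the pin, opening the jaws partway to clear the lever hub.

```bash
cat > g.py <<'E'
import sys
from h import *
a=[float(x) for x in sys.argv[1:]]
s,r=st();print("t",s["time"].round(2),"tcp",s["tool_pos"].round(4),"F",s["contact_force"].round(1),"open",round(s["opening"],4),"q6",s["joint_pos"][5].round(2))
Y=r.as_matrix()[:,1];print("yaw",np.degrees(np.arctan2(Y[1],Y[0])).round(1))
if len(a)>2:print(*go(a[:3],np.radians(a[3]) if len(a)>3 else None))
E
python3 g.py .6175 -.130 .2 5
```

```text
Traceback (most recent call last):
  File "g.py", line 4, in <module>
    s,r=st();print("t",s["time"].round(2),"tcp",s["tool_pos"].round(4),"F",s["contact_force"].round(1),"open",round(s["opening"],4),"q6",s["joint_pos"][5].round(2))
                       ^^^^^^^^^^^^^^^
AttributeError: 'float' object has no attribute 'round'
```

```bash
sed -i 's/s\["time"\].round(2)/round(s["time"],2)/' g.py; python3 g.py .6175 -.130 .2 5
```

```text
t 0.2 tcp [0.2479 0.4908 0.2183] F [0.6 0.7 0.2] open 0.0933 q6 -0.08
yaw 63.2
[-609.8 -387.4   18.5] [-0.   0.  58.2]
```

Request:
{"api": "drive_tool", "payload": {
  "series": [
    {"jaw": -0.14, "slide": [-610, -387, 0], "twist": [0, 0, 58]},
    {"jaw": -0.14, "slide": [-610, -387, 0], "twist": [0, 0, 58]},
    {"jaw": -0.14, "slide": [-610, -387, 0], "twist": [0, 0, 58]},
    {"jaw": -0.14, "slide": [-610, -387, 0], "twist": [0, 0, 58]},
    {"jaw": -0.14, "slide": [-610, -387, 0], "twist": [0, 0, 58]}
  ]
}}

```text
time: 0.82
tool_pos: [0.4087, 0.2207, 0.2187]
ee_rot: [0.0, 0.649, 0.761, -0.0]
contact_force: [-0.3, 0.7, 0.5]
opening: 0.0475
```

```bash
python3 g.py .6175 -.130 .2 5
```

```text
t 0.82 tcp [0.4087 0.2207 0.2187] F [-0.3  0.7  0.5] open 0.0475 q6 0.24
yaw 9.1
[-379.4  150.5   18.9] [0.  0.  4.1]
```

Request:
{"api": "drive_tool", "payload": {
  "series": [
    {"jaw": -0.14, "slide": [-379.4, 150.5, 19], "twist": [0, 0, 4.1]},
    {"jaw": -0.14, "slide": [-379.4, 150.5, 19], "twist": [0, 0, 4.1]},
    {"jaw": -0.14, "slide": [-379.4, 150.5, 19], "twist": [0, 0, 4.1]},
    {"jaw": -0.14, "slide": [-379.4, 150.5, 19], "twist": [0, 0, 4.1]},
    {"jaw": -0.14, "slide": [-379.4, 150.5, 19], "twist": [0, 0, 4.1]}
  ]
}}

```text
time: 1.45
tool_pos: [0.5682, -0.0479, 0.2042]
ee_rot: [0.0, 0.675, 0.737, -0.0]
contact_force: [0.6, 0.7, 0.2]
opening: 0.04
```

```bash
python3 g.py .6175 -.130 .145 5
```

```text
t 1.45 tcp [ 0.5682 -0.0479  0.2042] F [0.6 0.7 0.2] open 0.04 q6 -0.25
yaw 5.0
[-86.1  41.9  59.3] [0. 0. 0.]
```

Request:
{"api": "drive_tool", "payload": {
  "series": [
    {"jaw": -0.14, "slide": [-86, 42, 20], "twist": [0, 0, 0]},
    {"jaw": -0.14, "slide": [-86, 42, 59], "twist": [0, 0, 0]},
    {"jaw": -0.14, "slide": [-86, 42, 59], "twist": [0, 0, 0]},
    {"jaw": -0.14, "slide": [-86, 42, 59], "twist": [0, 0, 0]}
  ]
}}

```text
time: 1.95
tool_pos: [0.6176, -0.1294, 0.146]
ee_rot: [0.0, 0.675, 0.737, 0.0]
contact_force: [-0.1, 0.4, 0.3]
opening: 0.0397
```

```bash
python3 g.py .6175 -.130 .101 5
python3 - <<'E'
from h import *
t=cv2.resize(manip.camera("top")["img"][200:300,350:450],None,fx=4,fy=4,interpolation=2)
s=cv2.resize(manip.camera("scene")["img"][170:270,190:290],None,fx=4,fy=4,interpolation=2)
cv2.imwrite("pics/p1.png",np.hstack([t,s]))
E
```

```text
t 1.95 tcp [ 0.6176 -0.1294  0.146 ] F [-0.1  0.4  0.3] open 0.0397 q6 -0.37
yaw 5.0
[-0.6 -0.2 45. ] [0. 0. 0.]
```

View pics/p1.png

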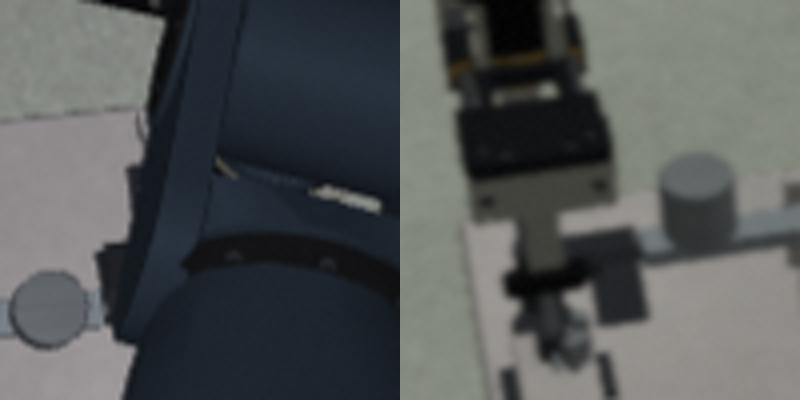

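In the scene half of this picture the far finger (545,250) is centred on the T-bar (505–592, about 280). The top view is blocked by the arm. Going down and closing now.

Request:
{"api": "drive_tool", "payload": {
  "series": [
    {"jaw": -0.14, "slide": [0, 0, 45], "twist": [0, 0, 0]},
    {"jaw": -0.14, "slide": [0, 0, 45], "twist": [0, 0, 0]},
    {"jaw": -1, "slide": [0, 0, 45], "twist": [0, 0, 0]},
    {"jaw": -1, "slide": [0, 0, 45], "twist": [0, 0, 0]},
    {"jaw": -1, "slide": [0, 0, 45], "twist": [0, 0, 0]}
  ]
}}

```text
time: 2.68
tool_pos: [0.6185, -0.1291, 0.1031]
ee_rot: [0.002, 0.675, 0.738, 0.001]
contact_force: [-0.1, -0.6, -0.6]
opening: 0.0147
```

Request:
{"api": "drive_tool", "payload": {
  "series": [
    {"jaw": -1, "slide": [0, 0, 0], "twist": [0, 0, 0]},
    {"jaw": -1, "slide": [0, 0, -10], "twist": [0, 0, 0]},
    {"jaw": -1, "slide": [0, 0, -20], "twist": [0, 0, 0]},
    {"jaw": -1, "slide": [0, 0, -20], "twist": [0, 0, 0]}
  ]
}}

```text
time: 3.18
tool_pos: [0.6177, -0.129, 0.1233]
ee_rot: [0.001, 0.675, 0.738, 0.0]
contact_force: [-4.1, -2.0, -10.4]
opening: 0.0116
```

Request:
{"api": "drive_tool", "payload": {
  "series": [
    {"jaw": -1, "slide": [0, 0, 0], "twist": [0, 0, -10]},
    {"jaw": -1, "slide": [0, 0, 0], "twist": [0, 0, -20]},
    {"jaw": -1, "slide": [0, 0, 0], "twist": [0, 0, -30]},
    {"jaw": -1, "slide": [0, 0, 0], "twist": [0, 0, -40]},
    {"jaw": -1, "slide": [0, 0, 0], "twist": [0, 0, -50]}
  ]
}}

```text
time: 3.8
tool_pos: [0.6173, -0.1291, 0.123]
ee_rot: [0.001, 0.297, 0.955, -0.0]
contact_force: [-2.8, -2.2, -10.5]
opening: 0.0113
```

```bash
python3 g.py .6177 -.129 .123 73.5
```

```text
t 3.8 tcp [ 0.6173 -0.1291  0.123 ] F [ -2.8  -2.2 -10.5] open 0.0113 q6 -1.25
yaw 55.4
[-0.3  0.3 -0. ] [ -0.    0.1 -18.1]
```

Request:
{"api": "drive_tool", "payload": {
  "series": [
    {"jaw": -1, "slide": [0, 0, 0], "twist": [0, 0, -10]},
    {"jaw": -1, "slide": [0, 0, 0], "twist": [0, 0, -18.5]},
    {"jaw": -1, "slide": [0, 0, 0], "twist": [0, 0, -18.5]},
    {"jaw": -1, "slide": [0, 0, 4], "twist": [0, 0, -18.5]},
    {"jaw": -1, "slide": [0, 0, 8], "twist": [0, 0, -18.5]}
  ]
}}

```text
time: 4.42
tool_pos: [0.6173, -0.1293, 0.1148]
ee_rot: [0.0, 0.141, 0.99, -0.0]
contact_force: [-3.2, -4.7, 7.4]
opening: 0.0117
```

```bash
python3 g.py .6177 -.129 .123 73.5
```

```text
t 4.42 tcp [ 0.6173 -0.1293  0.1148] F [-3.2 -4.7  7.4] open 0.0117 q6 -1.57
yaw 73.8
[-0.4  0.4 -8.2] [-0.   0.1  0.3]
```

The force on the tool turned upward (+7 N), so the peg sits on the notch floor. Releasing.

Request:
{"api": "drive_tool", "payload": {
  "series": [
    {"jaw": -0.14, "slide": [0, 0, 0], "twist": [0, 0, 0]},
    {"jaw": -0.14, "slide": [0, 0, 0], "twist": [0, 0, 0]},
    {"jaw": -0.14, "slide": [0, 0, 0], "twist": [0, 0, 0]},
    {"jaw": -0.14, "slide": [0, 0, -60], "twist": [0, 0, 0]},
    {"jaw": -0.14, "slide": [0, 0, -120], "twist": [0, 0, 0]}
  ]
}}

```text
time: 5.05
tool_pos: [0.6171, -0.129, 0.2364]
ee_rot: [0.0, 0.141, 0.99, -0.0]
contact_force: [0.6, -0.9, 0.4]
opening: 0.0401
```

```bash
python3 g.py .435 .2968 .2 90
```

```text
t 5.05 tcp [ 0.6171 -0.129   0.2364] F [ 0.6 -0.9  0.4] open 0.0401 q6 -1.57
yaw 73.8
[293.6 358.1  36. ] [ -0.    0.  -16.2]
```

Request:
{"api": "drive_tool", "payload": {
  "series": [
    {"jaw": 0.5, "slide": [294, 358, 30], "twist": [0, 0, 69]},
    {"jaw": 0.5, "slide": [294, 358, 30], "twist": [0, 0, 69]},
    {"jaw": 0.5, "slide": [294, 358, 30], "twist": [0, 0, 69]},
    {"jaw": 0.5, "slide": [294, 358, 30], "twist": [0, 0, 69]},
    {"jaw": 0.5, "slide": [294, 358, 30], "twist": [0, 0, 69]}
  ]
}}

```text
time: 5.68
tool_pos: [0.4996, 0.1469, 0.2167]
ee_rot: [0.001, 0.558, 0.83, 0.0]
contact_force: [0.7, -0.2, -0.0]
opening: 0.0697
```

```bash
cat > det.py <<'E'
from h import *
cs=manip.camera("scene");ct=manip.camera("top")
m,b=blobs(ct["img"],(98,22,105),(112,60,200),150)
m2,b2=blobs(cs["img"],(88,15,85),(112,60,200),60)
import sys
z=float(sys.argv[1]) if len(sys.argv)>1 else .042
print("top@z",[(onz(ct,*x[0],z)[:2].round(3).tolist(),int(x[1][4])) for x in b])
print("scene@z",[(onz(cs,*x[0],z)[:2].round(3).tolist(),int(x[1][4])) for x in b2 if x[0][0]>200])
for x in b:
    for y in b2:
        p,e=tri(ct,x[0],cs,y[0])
        if e<.006 and .02<p[2]<.2 and y[0][0]>200: print("tri",p.round(4),round(e,4),x[1][4],y[1][4])
E
python3 det.py; python3 g.py .435 .2968 .2 5
python3 - <<'E'
from h import *
t=cv2.resize(manip.camera("top")["img"][200:300,350:450],None,fx=4,fy=4,interpolation=2)
s=cv2.resize(manip.camera("scene")["img"][170:270,190:290],None,fx=4,fy=4,interpolation=2)
cv2.imwrite("pics/p2.png",np.hstack([t,s]))
E
```

```text
top@z [([0.578, 0.324], 226), ([0.556, 0.392], 357), ([0.54, 0.035], 405)]
scene@z [([0.446, 0.133], 1059), ([0.441, 0.297], 183), ([0.561, 0.392], 211), ([0.578, 0.32], 222), ([0.572, 0.151], 103)]
tri [0.5775 0.322  0.0419] 0.0041 226 222
tri [0.5567 0.3932 0.038 ] 0.0009 357 211
t 5.78 tcp [0.4985 0.1489 0.2165] F [-0.3 -0.5  0.3] open 0.0698 q6 -0.19
yaw 22.3
[160.9  -2.5  16.5] [ 0.   0.  17.3]
```

View pics/p2.png

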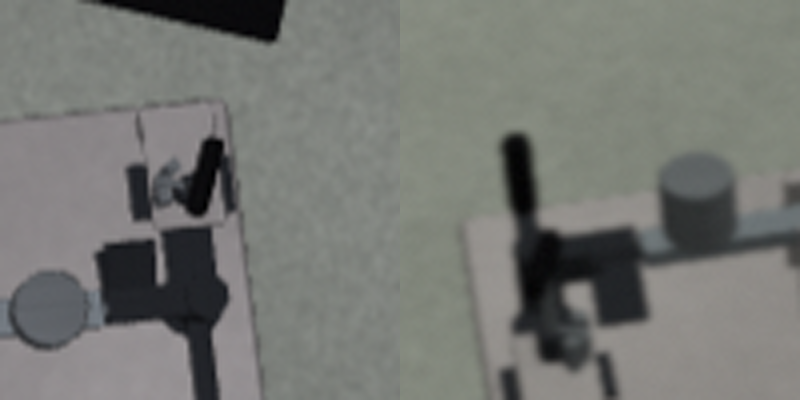

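The bar is turned about 70° (205,175) and stands higher, so the pin rests in its notch. Now tin C.

Request:
{"api": "drive_tool", "payload": {
  "series": [
    {"jaw": 0.5, "slide": [160, -2, 0], "twist": [0, 0, 17.3]},
    {"jaw": 0.5, "slide": [160, -2, 20], "twist": [0, 0, 17.3]},
    {"jaw": 0.5, "slide": [160, -2, 80], "twist": [0, 0, 17.3]},
    {"jaw": 0.5, "slide": [160, -2, 120], "twist": [0, 0, 17.3]}
  ]
}}

```text
time: 6.38
tool_pos: [0.4377, 0.2933, 0.0958]
ee_rot: [0.001, 0.672, 0.741, 0.002]
contact_force: [0.1, 0.6, -0.9]
opening: 0.07
```

```bash
python3 g.py .437 .297 .01 5; python3 det.py
```

```text
t 6.38 tcp [0.4377 0.2933 0.0958] F [ 0.1  0.6 -0.9] open 0.07 q6 0.41
yaw 5.6
[ 3.8 -0.7 85.8] [ 0.2 -0.   0.6]
top@z [([0.573, 0.319], 348), ([0.556, 0.392], 352), ([0.54, 0.034], 402), ([0.475, 0.176], 378)]
scene@z [([0.465, 0.137], 1375), ([0.441, 0.297], 182), ([0.447, -0.037], 62), ([0.562, 0.391], 215), ([0.578, 0.319], 222)]
tri [0.5734 0.3204 0.0382] 0.0013 348 222
tri [0.5567 0.3934 0.0377] 0.0007 352 215
```

Request:
{"api": "drive_tool", "payload": {
  "series": [
    {"jaw": 0.5, "slide": [4, 0, 45], "twist": [0, 0, 0]},
    {"jaw": 0.5, "slide": [4, 0, 86], "twist": [0, 0, 0]},
    {"jaw": 0.5, "slide": [4, 0, 86], "twist": [0, 0, 0]},
    {"jaw": -1, "slide": [4, 0, 86], "twist": [0, 0, 0]},
    {"jaw": -1, "slide": [4, 0, 86], "twist": [0, 0, 0]}
  ]
}}

```text
time: 7.1
tool_pos: [0.4355, 0.2948, 0.0084]
ee_rot: [0.0, 0.672, 0.74, -0.002]
contact_force: [3.1, -0.3, 2.9]
opening: 0.0545
```

Request:
{"api": "drive_tool", "payload": {
  "series": [
    {"jaw": -1, "slide": [0, 0, 0], "twist": [0, 0, 0]},
    {"jaw": -1, "slide": [0, 0, -60], "twist": [0, 0, 0]},
    {"jaw": -1, "slide": [0, 0, -120], "twist": [0, 0, 0]},
    {"jaw": -1, "slide": [0, 0, -160], "twist": [0, 0, 0]},
    {"jaw": -1, "slide": [0, 0, -160], "twist": [0, 0, 0]}
  ]
}}

```text
time: 7.72
tool_pos: [0.4371, 0.296, 0.1718]
ee_rot: [0.001, 0.672, 0.74, 0.001]
contact_force: [0.7, 0.1, -2.9]
opening: 0.0538
```

```bash
python3 g.py .453 .1415 .170 95
```

```text
t 7.72 tcp [0.4371 0.296  0.1718] F [ 0.7  0.1 -2.9] open 0.0538 q6 0.41
yaw 5.5
[-155.3    0.9    1.9] [  0.1   0.1 -89.5]
```

Request:
{"api": "drive_tool", "payload": {
  "series": [
    {"jaw": -1, "slide": [-155, 1, 2], "twist": [0, 0, -89.5]},
    {"jaw": -1, "slide": [-155, 1, 2], "twist": [0, 0, -89.5]},
    {"jaw": -1, "slide": [-155, 1, 2], "twist": [0, 0, -89.5]},
    {"jaw": -1, "slide": [-155, 1, 2], "twist": [0, 0, -89.5]},
    {"jaw": -1, "slide": [-155, 1, 2], "twist": [0, 0, -89.5]}
  ]
}}

```text
time: 8.35
tool_pos: [0.4524, 0.1411, 0.1688]
ee_rot: [0.0, 0.281, 0.96, -0.001]
contact_force: [-0.8, 0.6, -2.1]
opening: 0.0534
```

```bash
python3 g.py .453 .1415 .150 95
```

```text
t 8.35 tcp [0.4524 0.1411 0.1688] F [-0.8  0.6 -2.1] open 0.0534 q6 -0.79
yaw 57.3
[-0.3  0.7 18.8] [ -0.2   0.  -37.7]
```

Request:
{"api": "drive_tool", "payload": {
  "series": [
    {"jaw": -1, "slide": [0, 0, 0], "twist": [0, 0, -37.7]},
    {"jaw": -1, "slide": [0, 0, 0], "twist": [0, 0, -37.7]},
    {"jaw": -1, "slide": [0, 0, 15], "twist": [0, 0, -37.7]},
    {"jaw": -1, "slide": [0, 0, 45], "twist": [0, 0, -37.7]},
    {"jaw": -1, "slide": [0, 0, 55], "twist": [0, 0, -37.7]}
  ]
}}

```text
time: 8.98
tool_pos: [0.4509, 0.1406, 0.1118]
ee_rot: [-0.002, -0.043, 0.999, -0.002]
contact_force: [0.2, 0.8, -0.9]
opening: 0.0535
```

```bash
python3 g.py .453 .1415 .106 95
```

```text
t 8.97 tcp [0.4509 0.1406 0.1118] F [ 0.2  0.8 -0.9] open 0.0535 q6 -1.45
yaw 95.0
[-2.2  0.7  5.8] [-0.2 -0.3 -0. ]
```

Request:
{"api": "drive_tool", "payload": {
  "series": [
    {"jaw": -1, "slide": [-2, 0, 5], "twist": [0, 0, 0]},
    {"jaw": -1, "slide": [-2, 0, 5], "twist": [0, 0, 0]},
    {"jaw": 0.5, "slide": [-2, 0, 5], "twist": [0, 0, 0]},
    {"jaw": 0.5, "slide": [-2, 0, 5], "twist": [0, 0, 0]},
    {"jaw": 0.5, "slide": [-2, 0, -20], "twist": [0, 0, 0]}
  ]
}}

```text
time: 9.6
tool_pos: [0.4523, 0.1407, 0.1314]
ee_rot: [-0.003, -0.043, 0.999, -0.002]
contact_force: [-0.7, 0.8, 0.0]
opening: 0.0693
```

Request:
{"api": "drive_tool", "payload": {
  "series": [
    {"jaw": 0.5, "slide": [0, 0, -50], "twist": [0, 0, 0]},
    {"jaw": 0.5, "slide": [0, 0, -60], "twist": [0, 0, 0]}
  ]
}}

```text
time: 9.85
tool_pos: [0.454, 0.1413, 0.1944]
ee_rot: [-0.001, -0.043, 0.999, -0.001]
contact_force: [0.4, -0.5, 0.1]
opening: 0.0698
```

```bash
python3 det.py; python3 g.py .5565 .393 .19 13
```

```text
top@z [([0.573, 0.319], 348), ([0.557, 0.392], 355), ([0.54, 0.035], 402)]
scene@z [([0.322, 0.168], 204), ([0.482, 0.142], 983), ([0.561, 0.392], 212), ([0.556, 0.142], 160), ([0.578, 0.32], 222)]
tri [0.5735 0.3207 0.0379] 0.0017 348 222
tri [0.557  0.3935 0.0382] 0.0011 355 212
t 9.95 tcp [0.4532 0.1411 0.1924] F [ 0.1  0.4 -0. ] open 0.0702 q6 -1.45
yaw 95.0
[-124.7  242.1    1. ] [-0.3 -0.1 82. ]
```

Request:
{"api": "drive_tool", "payload": {
  "series": [
    {"jaw": 0.5, "slide": [-125, 242, 0], "twist": [0, 0, 82]},
    {"jaw": 0.5, "slide": [-125, 242, 0], "twist": [0, 0, 82]},
    {"jaw": 0.5, "slide": [-125, 242, 0], "twist": [0, 0, 82]},
    {"jaw": 0.5, "slide": [-125, 242, 0], "twist": [0, 0, 82]},
    {"jaw": 0.5, "slide": [-125, 242, 0], "twist": [0, 0, 82]}
  ]
}}

```text
time: 10.58
tool_pos: [0.5566, 0.3954, 0.1883]
ee_rot: [-0.002, 0.411, 0.912, -0.004]
contact_force: [0.3, -0.3, 0.3]
opening: 0.0698
```

```bash
python3 g.py .5565 .393 .01 13; python3 det.py .138
```

```text
t 10.57 tcp [0.5566 0.3954 0.1883] F [ 0.3 -0.3  0.3] open 0.0698 q6 -0.17
yaw 41.5
[-2.000e+00 -1.000e-01  1.783e+02] [-0.5  0.  28.5]
top@z [([0.487, 0.147], 1317), ([0.564, 0.298], 350), ([0.553, 0.358], 228), ([0.526, 0.049], 519)]
scene@z [([0.574, 0.121], 1304), ([0.671, 0.341], 214), ([0.665, 0.12], 176), ([0.686, 0.277], 221)]
tri [0.5734 0.3204 0.0382] 0.0017 350 221
```

Request:
{"api": "drive_tool", "payload": {
  "series": [
    {"jaw": 0.5, "slide": [0, 0, 20], "twist": [0, 0, 10]},
    {"jaw": 0.5, "slide": [0, 0, 70], "twist": [0, 0, 20]},
    {"jaw": 0.5, "slide": [0, 0, 90], "twist": [0, 0, 28.5]},
    {"jaw": 0.5, "slide": [0, 0, 100], "twist": [0, 0, 28.5]}
  ]
}}

```text
time: 11.18
tool_pos: [0.5547, 0.3929, 0.0861]
ee_rot: [-0.002, 0.621, 0.784, -0.006]
contact_force: [0.6, -0.8, 0.2]
opening: 0.0696
```

```bash
python3 g.py .5565 .393 .01 13; python3 det.py
```

```text
t 11.18 tcp [0.5547 0.3929 0.0861] F [ 0.6 -0.8  0.2] open 0.0696 q6 0.32
yaw 13.3
[-0.1  2.6 76.1] [-0.6  0.2  0.3]
top@z [([0.584, 0.185], 290), ([0.573, 0.319], 350), ([0.561, 0.381], 177), ([0.538, 0.045], 489), ([0.473, 0.156], 1021)]
scene@z [([0.322, 0.168], 207), ([0.399, 0.117], 63), ([0.508, 0.14], 1225), ([0.561, 0.391], 212), ([0.578, 0.319], 219)]
tri [0.5734 0.3203 0.0382] 0.0015 350 219
```

Request:
{"api": "drive_tool", "payload": {
  "series": [
    {"jaw": 0.5, "slide": [0, 2, 40], "twist": [-0.6, 0.2, 0]},
    {"jaw": 0.5, "slide": [0, 2, 76], "twist": [-0.6, 0.2, 0]},
    {"jaw": 0.5, "slide": [0, 2, 76], "twist": [-0.6, 0.2, 0]},
    {"jaw": -1, "slide": [0, 2, 76], "twist": [-0.6, 0.2, 0]},
    {"jaw": -1, "slide": [0, 2, 76], "twist": [-0.6, 0.2, 0]}
  ]
}}

```text
time: 11.9
tool_pos: [0.5573, 0.3941, 0.0133]
ee_rot: [0.001, 0.62, 0.785, 0.002]
contact_force: [-5.0, -1.4, 3.2]
opening: 0.0543
```

Request:
{"api": "drive_tool", "payload": {
  "series": [
    {"jaw": -1, "slide": [0, 0, 0], "twist": [0, 0, 0]},
    {"jaw": -1, "slide": [0, 0, -60], "twist": [0, 0, 0]},
    {"jaw": -1, "slide": [0, 0, -120], "twist": [0, 0, 0]},
    {"jaw": -1, "slide": [0, 0, -165], "twist": [0, 0, 0]},
    {"jaw": -1, "slide": [0, 0, -165], "twist": [0, 0, 0]}
  ]
}}

```text
time: 12.52
tool_pos: [0.5583, 0.3947, 0.1829]
ee_rot: [0.002, 0.62, 0.785, 0.005]
contact_force: [0.1, -0.0, -3.4]
opening: 0.0539
```

```bash
python3 g.py .528 .148 .175 95
```

```text
t 12.53 tcp [0.5583 0.3947 0.1829] F [ 0.1 -0.  -3.4] open 0.0539 q6 0.31
yaw 13.4
[-233.   -86.8    6.2] [  0.6   0.3 -81.6]
```

Request:
{"api": "drive_tool", "payload": {
  "series": [
    {"jaw": -1, "slide": [-233, -87, 5], "twist": [0, 0, -81.6]},
    {"jaw": -1, "slide": [-233, -87, 5], "twist": [0, 0, -81.6]},
    {"jaw": -1, "slide": [-233, -87, 5], "twist": [0, 0, -81.6]},
    {"jaw": -1, "slide": [-233, -87, 5], "twist": [0, 0, -81.6]},
    {"jaw": -1, "slide": [-233, -87, 5], "twist": [0, 0, -81.6]}
  ]
}}

```text
time: 13.15
tool_pos: [0.5267, 0.1447, 0.1752]
ee_rot: [0.002, 0.205, 0.979, 0.002]
contact_force: [0.7, 1.1, -2.7]
opening: 0.0534
```

```bash
python3 g.py .528 .148 .107 95
```

```text
t 13.15 tcp [0.5267 0.1447 0.1752] F [ 0.7  1.1 -2.7] open 0.0534 q6 -0.98
yaw 66.3
[ 0.4  3.3 68.2] [  0.2   0.3 -28.7]
```

Request:
{"api": "drive_tool", "payload": {
  "series": [
    {"jaw": -1, "slide": [0.4, 3.3, 0], "twist": [0, 0, -15]},
    {"jaw": -1, "slide": [0.4, 3.3, 0], "twist": [0.2, 0.3, -28.7]},
    {"jaw": -1, "slide": [0.4, 3.3, 20], "twist": [0.2, 0.3, -28.7]},
    {"jaw": -1, "slide": [0.4, 3.3, 50], "twist": [0.2, 0.3, -28.7]},
    {"jaw": -1, "slide": [0.4, 3.3, 62], "twist": [0.2, 0.3, -28.7]}
  ]
}}

```text
time: 13.78
tool_pos: [0.5266, 0.1477, 0.111]
ee_rot: [-0.002, -0.044, 0.999, -0.0]
contact_force: [0.0, -1.0, -1.9]
opening: 0.0534
```

```bash
python3 g.py .528 .148 .107 95
```

```text
t 13.78 tcp [0.5266 0.1477 0.111 ] F [ 0.  -1.  -1.9] open 0.0534 q6 -1.47
yaw 95.0
[-1.4  0.1  4. ] [-0.  -0.2  0. ]
```

Request:
{"api": "drive_tool", "payload": {
  "series": [
    {"jaw": -1, "slide": [-1, 0, 3], "twist": [0, 0, 0]},
    {"jaw": -1, "slide": [-1, 0, 3], "twist": [0, 0, 0]},
    {"jaw": 0.5, "slide": [-1, 0, 3], "twist": [0, 0, 0]},
    {"jaw": 0.5, "slide": [-1, 0, 3], "twist": [0, 0, 0]},
    {"jaw": 0.5, "slide": [-1, 0, -20], "twist": [0, 0, 0]}
  ]
}}

```text
time: 14.4
tool_pos: [0.5271, 0.1476, 0.1303]
ee_rot: [-0.003, -0.044, 0.999, -0.001]
contact_force: [-0.1, 0.3, 0.5]
opening: 0.0692
```

Request:
{"api": "drive_tool", "payload": {
  "series": [
    {"jaw": 0.5, "slide": [0, 0, -50], "twist": [0, 0, 0]},
    {"jaw": 0.5, "slide": [0, 0, -60], "twist": [0, 0, 0]}
  ]
}}

```text
time: 14.65
tool_pos: [0.5289, 0.1481, 0.1934]
ee_rot: [-0.001, -0.044, 0.999, -0.0]
contact_force: [0.7, -1.1, -0.6]
opening: 0.07
```

```bash
python3 det.py; python3 g.py .5735 .320 .19 13
```

```text
top@z [([0.572, 0.325], 247), ([0.542, 0.013], 251)]
scene@z [([0.325, 0.174], 174), ([0.474, 0.16], 784), ([0.493, 0.044], 239), ([0.554, 0.204], 183), ([0.578, 0.319], 220)]
tri [0.5721 0.324  0.0369] 0.0047 247 220
t 14.75 tcp [0.528  0.1478 0.1912] F [ 0.1  0.1 -0.8] open 0.0695 q6 -1.47
yaw 95.0
[-60.4 167.6   0.9] [-0.2 -0.2 82. ]
```

Request:
{"api": "drive_tool", "payload": {
  "series": [
    {"jaw": 0.5, "slide": [-60, 168, 0], "twist": [0, 0, 82]},
    {"jaw": 0.5, "slide": [-60, 168, 0], "twist": [0, 0, 82]},
    {"jaw": 0.5, "slide": [-60, 168, 0], "twist": [0, 0, 82]},
    {"jaw": 0.5, "slide": [-60, 168, 0], "twist": [0, 0, 82]},
    {"jaw": 0.5, "slide": [-60, 168, 0], "twist": [0, 0, 82]}
  ]
}}

```text
time: 15.38
tool_pos: [0.5724, 0.3209, 0.1885]
ee_rot: [-0.003, 0.412, 0.911, -0.002]
contact_force: [-0.2, 0.3, -0.3]
opening: 0.0694
```

```bash
python3 g.py .5735 .320 .01 13; python3 det.py
```

```text
t 15.38 tcp [0.5724 0.3209 0.1885] F [-0.2  0.3 -0.3] open 0.0694 q6 -0.28
yaw 41.4
[ -2.    1.5 178.5] [-0.4 -0.1 28.4]
top@z [([0.509, 0.161], 2040), ([0.54, 0.035], 408)]
scene@z [([0.322, 0.167], 201), ([0.466, 0.194], 572), ([0.505, 0.105], 700), ([0.578, 0.319], 222)]
```

Request:
{"api": "drive_tool", "payload": {
  "series": [
    {"jaw": 0.5, "slide": [0, 0, 20], "twist": [0, 0, 10]},
    {"jaw": 0.5, "slide": [0, 0, 70], "twist": [0, 0, 20]},
    {"jaw": 0.5, "slide": [0, 0, 90], "twist": [0, 0, 28.5]},
    {"jaw": 0.5, "slide": [0, 0, 100], "twist": [0, 0, 28.5]}
  ]
}}

```text
time: 15.98
tool_pos: [0.5711, 0.3196, 0.0869]
ee_rot: [-0.003, 0.621, 0.784, -0.004]
contact_force: [0.0, 0.2, 0.6]
opening: 0.0697
```

```bash
python3 g.py .574 .320 .01 13; python3 det.py|grep scene
```

```text
t 15.97 tcp [0.5711 0.3196 0.0869] F [0.  0.2 0.6] open 0.0697 q6 0.21
yaw 13.3
[-0.3  3.7 76.8] [-0.6  0.   0.3]
scene@z [([0.323, 0.168], 213), ([0.406, 0.178], 270), ([0.469, 0.07], 389), ([0.534, 0.146], 419), ([0.545, 0.205], 252), ([0.578, 0.319], 221)]
```

Request:
{"api": "drive_tool", "payload": {
  "series": [
    {"jaw": 0.5, "slide": [0, 3, 40], "twist": [-0.6, 0, 0]},
    {"jaw": 0.5, "slide": [0, 3, 76], "twist": [-0.6, 0, 0]},
    {"jaw": 0.5, "slide": [0, 3, 76], "twist": [-0.6, 0, 0]},
    {"jaw": -1, "slide": [0, 3, 76], "twist": [-0.6, 0, 0]},
    {"jaw": -1, "slide": [0, 3, 76], "twist": [-0.6, 0, 0]}
  ]
}}

```text
time: 16.7
tool_pos: [0.5745, 0.3208, 0.0139]
ee_rot: [0.001, 0.62, 0.785, 0.002]
contact_force: [-3.7, -1.7, 3.4]
opening: 0.0541
```

Request:
{"api": "drive_tool", "payload": {
  "series": [
    {"jaw": -1, "slide": [0, 0, 0], "twist": [0, 0, 0]},
    {"jaw": -1, "slide": [0, 0, -60], "twist": [0, 0, 0]},
    {"jaw": -1, "slide": [0, 0, -120], "twist": [0, 0, 0]},
    {"jaw": -1, "slide": [0, 0, -165], "twist": [0, 0, 0]},
    {"jaw": -1, "slide": [0, 0, -165], "twist": [0, 0, 0]}
  ]
}}

```text
time: 17.32
tool_pos: [0.5755, 0.3214, 0.1834]
ee_rot: [0.003, 0.62, 0.785, 0.005]
contact_force: [0.7, -0.0, -2.3]
opening: 0.0537
```

```bash
python3 g.py .603 .1545 .175 95
```

```text
t 17.32 tcp [0.5755 0.3214 0.1834] F [ 0.7 -0.  -2.3] open 0.0537 q6 0.21
yaw 13.4
[-168.7  -12.     8. ] [  0.6   0.4 -81.6]
```

Request:
{"api": "drive_tool", "payload": {
  "series": [
    {"jaw": -1, "slide": [-169, -12, 5], "twist": [0, 0, -81.6]},
    {"jaw": -1, "slide": [-169, -12, 5], "twist": [0, 0, -81.6]},
    {"jaw": -1, "slide": [-169, -12, 5], "twist": [0, 0, -81.6]},
    {"jaw": -1, "slide": [-169, -12, 5], "twist": [0, 0, -81.6]},
    {"jaw": -1, "slide": [-169, -12, 5], "twist": [0, 0, -81.6]}
  ]
}}

```text
time: 17.95
tool_pos: [0.6025, 0.1533, 0.1766]
ee_rot: [0.003, 0.202, 0.979, 0.001]
contact_force: [-0.5, -1.1, -2.4]
opening: 0.0536
```

```bash
python3 g.py .603 .1545 .107 95
```

```text
t 17.95 tcp [0.6025 0.1533 0.1766] F [-0.5 -1.1 -2.4] open 0.0536 q6 -0.99
yaw 66.7
[ 0.4  1.  69.6] [  0.2   0.4 -28.3]
```

Request:
{"api": "drive_tool", "payload": {
  "series": [
    {"jaw": -1, "slide": [0.4, 1, 0], "twist": [0, 0, -15]},
    {"jaw": -1, "slide": [0.4, 1, 0], "twist": [0.2, 0.3, -28.3]},
    {"jaw": -1, "slide": [0.4, 1, 20], "twist": [0.2, 0.3, -28.3]},
    {"jaw": -1, "slide": [0.4, 1, 50], "twist": [0.2, 0.3, -28.3]},
    {"jaw": -1, "slide": [0.4, 1, 63], "twist": [0.2, 0.3, -28.3]}
  ]
}}

```text
time: 18.58
tool_pos: [0.6016, 0.1543, 0.111]
ee_rot: [-0.001, -0.044, 0.999, -0.001]
contact_force: [-0.4, -0.5, -1.3]
opening: 0.0537
```

```bash
python3 g.py .603 .1545 .107 95
```

```text
t 18.57 tcp [0.6016 0.1543 0.111 ] F [-0.4 -0.5 -1.3] open 0.0537 q6 -1.48
yaw 95.0
[-1.4  0.1  4. ] [-0.1 -0.2  0. ]
```

Request:
{"api": "drive_tool", "payload": {
  "series": [
    {"jaw": -1, "slide": [-1, 0, 3], "twist": [0, 0, 0]},
    {"jaw": -1, "slide": [-1, 0, 3], "twist": [0, 0, 0]},
    {"jaw": 0.5, "slide": [-1, 0, 3], "twist": [0, 0, 0]},
    {"jaw": 0.5, "slide": [-1, 0, 3], "twist": [0, 0, 0]},
    {"jaw": 0.5, "slide": [-1, 0, -20], "twist": [0, 0, 0]}
  ]
}}

```text
time: 19.2
tool_pos: [0.602, 0.1542, 0.13]
ee_rot: [-0.003, -0.044, 0.999, -0.001]
contact_force: [0.2, -0.2, -0.2]
opening: 0.0695
```

Request:
{"api": "drive_tool", "payload": {
  "series": [
    {"jaw": 0.5, "slide": [0, 0, -50], "twist": [0, 0, 0]},
    {"jaw": 0.5, "slide": [0, 0, -80], "twist": [0, 0, 0]},
    {"jaw": 0.5, "slide": [0, 0, -80], "twist": [0, 0, 0]}
  ]
}}

```text
time: 19.58
tool_pos: [0.6036, 0.1545, 0.2125]
ee_rot: [-0.0, -0.044, 0.999, -0.001]
contact_force: [-0.7, -0.0, -2.1]
opening: 0.0694
```

```bash
python3 g.py .467 -.142 .21
```

```text
t 19.57 tcp [0.6036 0.1545 0.2125] F [-0.7 -0.  -2.1] open 0.0694 q6 -1.48
yaw 95.0
[ 162.  -283.4    3. ] [-0.1 -0.1 -0. ]
```

Request:
{"api": "drive_tool", "payload": {
  "series": [
    {"jaw": -0.14, "slide": [162, -283, 0], "twist": [0, 0, 150]},
    {"jaw": -0.14, "slide": [162, -283, 0], "twist": [0, 0, 150]},
    {"jaw": -0.14, "slide": [162, -283, 0], "twist": [0, 0, 150]},
    {"jaw": -0.14, "slide": [162, -283, 0], "twist": [0, 0, 150]},
    {"jaw": -0.14, "slide": [162, -283, 0], "twist": [0, 0, 150]}
  ]
}}

```text
time: 20.2
tool_pos: [0.4708, -0.1312, 0.2117]
ee_rot: [-0.003, 0.415, 0.91, -0.001]
contact_force: [0.6, -0.7, -0.7]
opening: 0.0399
```

```bash
python3 g.py .467 -.142 .2 5; python3 det.py .138
python3 - <<'E'
from h import *
t=cv2.resize(manip.camera("top")["img"][200:350,250:450],None,fx=2,fy=2,interpolation=2)
s=cv2.resize(manip.camera("scene")["img"][150:300,195:395],None,fx=2,fy=2,interpolation=2)
cv2.imwrite("pics/p3.png",np.hstack([t,s]))
E
```

```text
t 20.2 tcp [ 0.4708 -0.1312  0.2117] F [ 0.6 -0.7 -0.7] open 0.0399 q6 -1.08
yaw 41.0
[-5.6 -9.9 11.8] [-0.3 -0.1 36. ]
top@z [([0.602, 0.154], 428), ([0.49, 0.139], 1324), ([0.533, 0.036], 402)]
scene@z [([0.456, 0.141], 206), ([0.568, 0.147], 771), ([0.609, 0.029], 240), ([0.631, 0.103], 65), ([0.672, 0.178], 116)]
tri [0.4895 0.1356 0.1615] 0.0028 1324 206
tri [0.5373 0.0365 0.0788] 0.0027 402 240
```

View pics/p3.png

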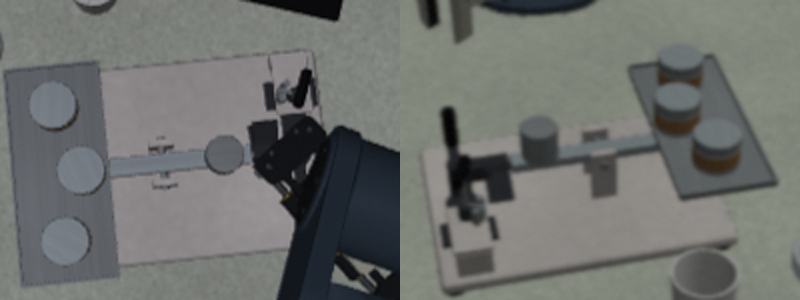

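The three tins stand on the platter, but the middle one (81,170 in the top half) has been knocked towards -y. I'll measure it.

Run:
```python
from h import *
ct=manip.camera("top");cs=manip.camera("scene")
c,s=np.cos(np.radians(5)),np.sin(np.radians(5))
for t,sc in(((53,104.5),(717,135)),((81,170),(677,94)),((66,241),(680,55))):
    T=((t[0]+.5)/2-.5+250,(t[1]+.5)/2-.5+200);S=((sc[0]-400+.5)/2-.5+195,(sc[1]+.5)/2-.5+150)
    p,e=tri(ct,T,cs,S);q=onz(ct,*T,.138)
    for k in(p,q):
        d=k[:2]-[.528,.148];print(k.round(4),round(e,4),"platter frame",(np.array([[c,s],[-s,c]])@d).round(4))
```

```text
[0.6018 0.1534 0.132 ] 0.0026 platter frame [ 0.074 -0.001]
[0.6008 0.1516 0.138 ] 0.0026 platter frame [ 0.0728 -0.0028]
[0.527  0.1217 0.1372] 0.002 platter frame [-0.0033 -0.0261]
[0.5268 0.1206 0.138 ] 0.002 platter frame [-0.0036 -0.0271]
[0.4489 0.1391 0.1362] 0.0025 platter frame [-0.0795 -0.002 ]
[0.4488 0.1377 0.138 ] 0.0025 platter frame [-0.0798 -0.0033]
```

The middle tin is at y = -26 mm on the platter, still upright (lid at 137 mm) and inside the limits, so I leave it. On to the knob.

Request:
{"api": "drive_tool", "payload": {
  "series": [
    {"jaw": -0.14, "slide": [-5.6, -10, 0], "twist": [0, 0, 126]},
    {"jaw": -0.14, "slide": [-5.6, -10, 0], "twist": [0, 0, 126]},
    {"jaw": -0.14, "slide": [-5.6, -10, 0], "twist": [0, 0, 126]},
    {"jaw": -0.14, "slide": [-5.6, -10, 0], "twist": [0, 0, 126]},
    {"jaw": -0.14, "slide": [-5.6, -10, 0], "twist": [0, 0, 126]}
  ]
}}

```text
time: 21.12
tool_pos: [0.4692, -0.1383, 0.2118]
ee_rot: [-0.002, 0.78, 0.625, -0.002]
contact_force: [-0.6, -0.1, 0.0]
opening: 0.0397
```

```bash
python3 g.py .467 -.142 .12 -85
```

```text
t 21.12 tcp [ 0.4692 -0.1383  0.2118] F [-0.6 -0.1  0. ] open 0.0397 q6 -0.16
yaw -12.6
[-3.9 -0.9 91.8] [-0.2  0.2 72.4]
```

Request:
{"api": "drive_tool", "payload": {
  "series": [
    {"jaw": -0.14, "slide": [-4, -1, 0], "twist": [0, 0, 72.4]},
    {"jaw": -0.14, "slide": [-4, -1, 0], "twist": [0, 0, 72.4]},
    {"jaw": -0.14, "slide": [-4, -1, 0], "twist": [0, 0, 72.4]},
    {"jaw": -0.14, "slide": [-4, -1, 0], "twist": [0, 0, 72.4]},
    {"jaw": -0.14, "slide": [-4, -1, 0], "twist": [0, 0, 72.4]}
  ]
}}

```text
time: 21.75
tool_pos: [0.4678, -0.1406, 0.2113]
ee_rot: [-0.001, 0.979, 0.206, -0.003]
contact_force: [0.7, -0.3, 0.2]
opening: 0.0402
```

```bash
python3 g.py .467 -.142 .12 -85
```

```text
t 21.75 tcp [ 0.4678 -0.1406  0.2113] F [ 0.7 -0.3  0.2] open 0.0402 q6 0.77
yaw -66.3
[-0.9  1.2 91.3] [-0.1  0.3 18.7]
```

Request:
{"api": "drive_tool", "payload": {
  "series": [
    {"jaw": -0.14, "slide": [-0.9, 1.2, 0], "twist": [0, 0, 10]},
    {"jaw": -0.14, "slide": [-0.9, 1.2, 30], "twist": [0, 0.3, 18.7]},
    {"jaw": -0.14, "slide": [-0.9, 1.2, 80], "twist": [0, 0.3, 18.7]},
    {"jaw": -0.14, "slide": [-0.9, 1.2, 91], "twist": [0, 0.3, 18.7]},
    {"jaw": -0.14, "slide": [-0.9, 1.2, 91], "twist": [0, 0.3, 18.7]}
  ]
}}

```text
time: 22.38
tool_pos: [0.4674, -0.1414, 0.1206]
ee_rot: [-0.001, 0.999, 0.045, -0.001]
contact_force: [0.1, 0.3, -0.5]
opening: 0.0404
```

```bash
python3 g.py .467 -.142 .07 -85;  python3 - <<'E'
from h import *
cv2.imwrite("pics/p4.png",cv2.resize(manip.camera("scene")["img"][140:260,180:300],None,fx=4,fy=4,interpolation=2))
E
```

```text
t 22.38 tcp [ 0.4674 -0.1414  0.1206] F [ 0.1  0.3 -0.5] open 0.0404 q6 1.09
yaw -84.9
[-0.4  0.7 50.6] [-0.1  0.1  0.1]
```

View pics/p4.png

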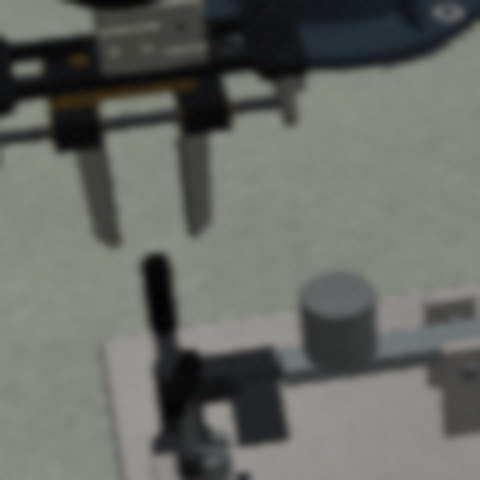

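The knob top (155,260) lies midway between the fingertips (115,243 and 200,235). Going down and gripping it.

Request:
{"api": "drive_tool", "payload": {
  "series": [
    {"jaw": -0.14, "slide": [0, 0, 30], "twist": [0, 0, 0]},
    {"jaw": -0.14, "slide": [0, 0, 50], "twist": [0, 0, 0]},
    {"jaw": -0.14, "slide": [0, 0, 50], "twist": [0, 0, 0]},
    {"jaw": -1, "slide": [0, 0, 50], "twist": [0, 0, 0]},
    {"jaw": -1, "slide": [0, 0, 50], "twist": [0, 0, 0]}
  ]
}}

```text
time: 23.05
tool_pos: [0.4686, -0.142, 0.0725]
ee_rot: [-0.0, 0.999, 0.045, 0.001]
contact_force: [-0.8, -0.8, 1.2]
opening: 0.0247
```

Request:
{"api": "drive_tool", "payload": {
  "series": [
    {"jaw": -1, "slide": [0, 0, 0], "twist": [0, 0, 0]},
    {"jaw": -1, "slide": [0, 0, 0], "twist": [0, 0, 0]}
  ]
}}

```text
time: 23.3
tool_pos: [0.4688, -0.1425, 0.0729]
ee_rot: [0.0, 0.999, 0.045, 0.001]
contact_force: [-0.2, -5.0, -2.5]
opening: 0.0175
```

```bash
cat > lev.py <<'E'
import sys
from h import *
# waypoints round pivot, each as slide/twist from the present pose
a0,a1,n,off=float(sys.argv[1]),float(sys.argv[2]),int(sys.argv[3]),np.radians(5)
piv=np.array([.5513,-.1353]);s,r=st();print(s["tool_pos"].round(4),s["contact_force"].round(1),round(s["opening"],4))
v=s["tool_pos"][:2]-piv;print("rad",np.hypot(*v).round(4),"lever",round((np.arctan2(v[1],v[0])-np.pi-off+np.pi)%(2*np.pi)-np.pi,3))
for i in range(1,n+1):
    a=a0+(a1-a0)*i/n;p=piv-.085*np.array([np.cos(a+off),np.sin(a+off)])
    print(round(a,3),*go([*p,s["tool_pos"][2]],np.radians(-85)+a))
E
python3 lev.py 0 1.0 5
```

```text
[ 0.4688 -0.1425  0.0729] [-0.2 -5.  -2.5] 0.0175
rad 0.0828 lever -0.001
0.2 [-0.5 16.9  0. ] [  0.1  -0.2 -11.3]
0.4 [ 4.5 33.2  0. ] [  0.1  -0.2 -22.8]
0.6 [12.6 48.1  0.1] [  0.1  -0.1 -34.3]
0.8 [23.5 61.1  0.1] [  0.1  -0.1 -45.7]
1.0 [36.8 71.6  0.2] [  0.1  -0.1 -57.2]
```

Request:
{"api": "drive_tool", "payload": {
  "series": [
    {"jaw": -1, "slide": [-0.5, 14, 0], "twist": [0, 0, -9.5]},
    {"jaw": -1, "slide": [3, 29, 0], "twist": [0, 0, -20]},
    {"jaw": -1, "slide": [10, 44, 0], "twist": [0, 0, -30]},
    {"jaw": -1, "slide": [19, 56, 0], "twist": [0, 0, -41]},
    {"jaw": -1, "slide": [30, 67, 0], "twist": [0, 0, -51]}
  ]
}}

```text
time: 23.92
tool_pos: [0.5053, -0.2054, 0.0728]
ee_rot: [-0.0, 0.881, 0.473, 0.002]
contact_force: [9.4, 15.9, -5.5]
opening: 0.0178
```

```bash
python3 lev.py .9 1.25 3
```

```text
[ 0.5053 -0.2054  0.0728] [ 9.4 15.9 -5.5] 0.0178
rad 0.0838 lever 0.903
1.017 [-0.6  9.6  0. ] [ 0.1 -0.2 -6.8]
1.133 [ 1.2 19.4  0. ] [  0.1  -0.2 -13.5]
1.25 [ 4.  28.9  0.1] [  0.1  -0.2 -20.2]
```

Request:
{"api": "drive_tool", "payload": {
  "series": [
    {"jaw": -1, "slide": [0, 9.6, 0], "twist": [0, 0, -7]},
    {"jaw": -1, "slide": [1.2, 19.4, 0], "twist": [0, 0, -13.5]},
    {"jaw": -1, "slide": [3.7, 28, 0], "twist": [0, 0, -19.5]},
    {"jaw": -1, "slide": [3.7, 28, 0], "twist": [0, 0, -19.5]},
    {"jaw": -1, "slide": [3.7, 28, 0], "twist": [0, 0, -19.5]}
  ]
}}

```text
time: 24.55
tool_pos: [0.5311, -0.2168, 0.0728]
ee_rot: [-0.0, 0.789, 0.615, 0.003]
contact_force: [3.9, 5.4, -3.8]
opening: 0.0172
```

Request:
{"api": "drive_tool", "payload": {
  "series": [
    {"jaw": -1, "slide": [0, 0, 0], "twist": [0, 0, 0]},
    {"jaw": -1, "slide": [0, 0, 0], "twist": [0, 0, 0]},
    {"jaw": -1, "slide": [0, 0, 0], "twist": [0, 0, 0]},
    {"jaw": -1, "slide": [0, 0, 0], "twist": [0, 0, 0]},
    {"jaw": -1, "slide": [0, 0, 0], "twist": [0, 0, 0]}
  ]
}}

```text
time: 25.18
tool_pos: [0.5311, -0.2168, 0.0728]
ee_rot: [-0.0, 0.789, 0.615, 0.003]
contact_force: [2.3, 1.8, -3.5]
opening: 0.0173
```

```bash
python3 lev.py 1.25 .35 5
python3 - <<'E'
from h import *
cv2.imwrite("pics/p5.png",cv2.resize(manip.camera("scene")["img"][140:300,190:400],None,fx=3,fy=3,interpolation=2))
E
```

```text
[ 0.5311 -0.2168  0.0728] [ 2.3  1.8 -3.5] 0.0173
rad 0.0839 lever 1.24
1.07 [  0.1 -14.4  -0. ] [ 0.1 -0.3  9.6]
0.89 [  4.  -29.2  -0.1] [ 0.1 -0.3 19.9]
0.71 [ 10.5 -43.   -0.1] [ 0.1 -0.3 30.2]
0.53 [ 19.3 -55.5  -0.1] [ 0.1 -0.3 40.5]
0.35 [ 30.2 -66.2  -0.1] [ 0.  -0.3 50.8]
```

View pics/p5.png

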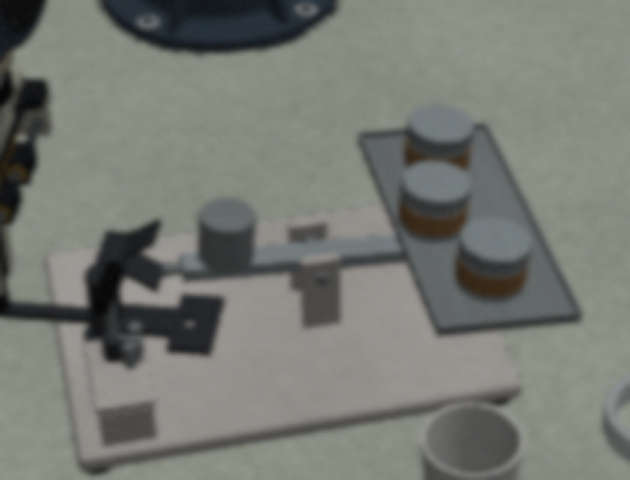

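The lever is out, its fork clear of the beam (155,245). The platter has sunk and all three tins (438,130; 435,195; 493,255) stand on it. I'll hold for over two seconds and then swing back.

Request:
{"api": "drive_tool", "payload": {
  "series": [
    {"jaw": -1, "slide": [0, 0, 0], "twist": [0, 0, 0]},
    {"jaw": -1, "slide": [0, 0, 0], "twist": [0, 0, 0]},
    {"jaw": -1, "slide": [0, 0, 0], "twist": [0, 0, 0]},
    {"jaw": -1, "slide": [0, 0, 0], "twist": [0, 0, 0]},
    {"jaw": -1, "slide": [0, 0, 0], "twist": [0, 0, 0]}
  ]
}}

```text
time: 25.85
tool_pos: [0.5311, -0.2168, 0.0729]
ee_rot: [-0.0, 0.789, 0.615, 0.003]
contact_force: [2.3, 2.3, -2.6]
opening: 0.0174
```

Request:
{"api": "drive_tool", "payload": {
  "series": [
    {"jaw": -1, "slide": [0, 0, 0], "twist": [0, 0, 0]},
    {"jaw": -1, "slide": [0, 0, 0], "twist": [0, 0, 0]},
    {"jaw": -1, "slide": [0, 0, 0], "twist": [0, 0, 0]},
    {"jaw": -1, "slide": [0, 0, 0], "twist": [0, 0, 0]},
    {"jaw": -1, "slide": [0, 0, 0], "twist": [0, 0, 0]}
  ]
}}

```text
time: 26.48
tool_pos: [0.5311, -0.2167, 0.0728]
ee_rot: [-0.0, 0.789, 0.615, 0.003]
contact_force: [3.1, 2.1, -2.8]
opening: 0.0174
```

Request:
{"api": "drive_tool", "payload": {
  "series": [
    {"jaw": -1, "slide": [0, 0, 0], "twist": [0, 0, 0]},
    {"jaw": -1, "slide": [0, 0, 0], "twist": [0, 0, 0]},
    {"jaw": -1, "slide": [0, 0, 0], "twist": [0, 0, 0]},
    {"jaw": -1, "slide": [0, 0, 0], "twist": [0, 0, 0]},
    {"jaw": -1, "slide": [0, 0, 0], "twist": [0, 0, 0]}
  ]
}}

```text
time: 27.1
tool_pos: [0.5311, -0.2167, 0.0728]
ee_rot: [-0.0, 0.789, 0.615, 0.003]
contact_force: [2.8, 1.5, -2.8]
opening: 0.017
```

Request:
{"api": "drive_tool", "payload": {
  "series": [
    {"jaw": -1, "slide": [0, -7, 0], "twist": [0, 0, 4.8]},
    {"jaw": -1, "slide": [0, -14.4, 0], "twist": [0, 0, 9.6]},
    {"jaw": -1, "slide": [1.8, -22, 0], "twist": [0, 0, 14.7]},
    {"jaw": -1, "slide": [4, -29.2, 0], "twist": [0, 0, 19.9]},
    {"jaw": -1, "slide": [7, -36, 0], "twist": [0, 0, 25]}
  ]
}}

```text
time: 27.72
tool_pos: [0.4987, -0.2002, 0.0728]
ee_rot: [-0.001, 0.904, 0.428, 0.004]
contact_force: [9.9, 9.3, -7.2]
opening: 0.0175
```

```bash
python3 lev.py .8 0 5
```

```text
[ 0.4987 -0.2002  0.0728] [ 9.9  9.3 -7.2] 0.0175
rad 0.0836 lever 0.803
0.64 [ -0.4 -13.8  -0. ] [ 0.1 -0.4  9. ]
0.48 [  2.8 -27.   -0. ] [ 0.  -0.4 18.2]
0.32 [  8.1 -39.5  -0. ] [-0.  -0.4 27.4]
0.16 [ 15.3 -51.    0. ] [-0.  -0.4 36.5]
0.0 [ 24.2 -61.3   0.1] [-0.1 -0.4 45.7]
```

Request:
{"api": "drive_tool", "payload": {
  "series": [
    {"jaw": -1, "slide": [0, -13.8, 0], "twist": [0, 0, 9]},
    {"jaw": -1, "slide": [2.5, -27, 0], "twist": [0, 0, 18]},
    {"jaw": -1, "slide": [7.5, -39.5, 0], "twist": [0, 0, 27]},
    {"jaw": -1, "slide": [14, -50, 0], "twist": [0, 0, 36.5]},
    {"jaw": -1, "slide": [22.5, -61, 0], "twist": [0, 0, 45.7]}
  ]
}}

```text
time: 28.35
tool_pos: [0.4682, -0.1455, 0.0734]
ee_rot: [-0.0, 0.999, 0.041, 0.006]
contact_force: [16.6, -3.4, -14.1]
opening: 0.0172
```

```bash
python3 lev.py 0 -0.02 1
```

```text
[ 0.4682 -0.1455  0.0734] [ 16.6  -3.4 -14.1] 0.0172
rad 0.0837 lever 0.035
-0.02 [-1.3 -4.7 -0. ] [-0.  -0.7  0.8]
```

Request:
{"api": "drive_tool", "payload": {
  "series": [
    {"jaw": -1, "slide": [0.5, -4, 0], "twist": [0, 0, 0.8]},
    {"jaw": -1, "slide": [0.5, -6, 0], "twist": [0, 0, 0.8]},
    {"jaw": -1, "slide": [0.5, -6, 0], "twist": [0, 0, 0.8]}
  ]
}}

```text
time: 28.72
tool_pos: [0.4682, -0.1422, 0.0735]
ee_rot: [0.002, 0.999, 0.034, 0.006]
contact_force: [-3.6, -21.2, -7.4]
opening: 0.0175
```

```bash
python3 lev.py 0 -0.02 1
```

```text
[ 0.4682 -0.1422  0.0735] [ -3.6 -21.2  -7.4] 0.0175
rad 0.0834 lever -0.004
-0.02 [-1.6 -1.3 -0. ] [ 0.2 -0.7  0.1]
```

It is against the stop, with 21 N reaction. Relax, open and rise.

Request:
{"api": "drive_tool", "payload": {
  "series": [
    {"jaw": -1, "slide": [0, 0, 0], "twist": [0, 0, 0]},
    {"jaw": -0.14, "slide": [0, 0, 0], "twist": [0, 0, 0]},
    {"jaw": -0.14, "slide": [0, 0, 0], "twist": [0, 0, 0]},
    {"jaw": -0.14, "slide": [0, 0, -40], "twist": [0, 0, 0]},
    {"jaw": -0.14, "slide": [0, 0, -100], "twist": [0, 0, 0]}
  ]
}}

```text
time: 29.35
tool_pos: [0.466, -0.1414, 0.1738]
ee_rot: [0.001, 0.999, 0.035, 0.005]
contact_force: [-0.0, -0.8, -0.2]
opening: 0.0396
```

Request:
{"api": "drive_tool", "payload": {
  "series": [
    {"jaw": 0.5, "slide": [0, 0, -50], "twist": [0, 0, 0]},
    {"jaw": 0.5, "slide": [0, 0, -50], "twist": [0, 0, 0]}
  ]
}}

```text
time: 29.6
tool_pos: [0.4671, -0.1418, 0.2274]
ee_rot: [0.003, 0.999, 0.035, 0.008]
contact_force: [-0.2, 0.3, 0.0]
opening: 0.0555
```

```bash
python3 g.py .450 .139 .21 95
python3 - <<'E'
from h import *
t=cv2.resize(manip.camera("top")["img"][200:350,250:450],None,fx=2,fy=2,interpolation=2)
s=cv2.resize(manip.camera("scene")["img"][150:300,195:395],None,fx=2,fy=2,interpolation=2)
cv2.imwrite("pics/p6.png",np.hstack([t,s]))
E
```

```text
t 29.6 tcp [ 0.4671 -0.1418  0.2274] F [-0.2  0.3  0. ] open 0.0555 q6 1.11
yaw -86.0
[   2.2 -281.4   15.9] [ 0.3 -0.9 -1. ]
```

View pics/p6.png

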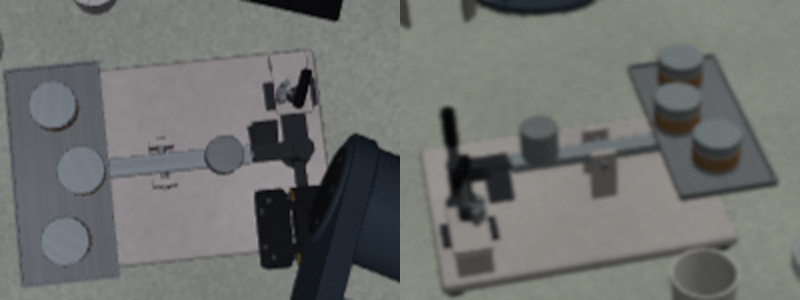

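The picture matches the one before weighing: lever at its arrested end, platter level, and tins at (53,104), (81,170) and (66,241). Next I take them to the tray, nearest first.

Request:
{"api": "drive_tool", "payload": {
  "series": [
    {"jaw": 0.5, "slide": [2, -281, 0], "twist": [0.3, -0.9, -1]},
    {"jaw": 0.5, "slide": [2, -281, 0], "twist": [0.3, -0.9, -1]},
    {"jaw": 0.5, "slide": [2, -281, 0], "twist": [0.3, -0.9, -1]},
    {"jaw": 0.5, "slide": [2, -281, 0], "twist": [0.3, -0.9, -1]},
    {"jaw": 0.5, "slide": [2, -281, 20], "twist": [0.3, -0.9, -1]}
  ]
}}

```text
time: 30.32
tool_pos: [0.4474, 0.1419, 0.202]
ee_rot: [-0.001, 0.999, 0.045, -0.003]
contact_force: [0.4, 0.7, -0.7]
opening: 0.0701
```

```bash
python3 g.py .450 .139 .107 -85
```

```text
t 30.32 tcp [0.4474 0.1419 0.202 ] F [ 0.4  0.7 -0.7] open 0.0701 q6 1.69
yaw -84.9
[ 2.9  3.3 95. ] [-0.2  0.4  0.1]
```

Request:
{"api": "drive_tool", "payload": {
  "series": [
    {"jaw": 0.5, "slide": [2.9, 3.3, 20], "twist": [0, 0.4, 0]},
    {"jaw": 0.5, "slide": [2.9, 3.3, 60], "twist": [0, 0.4, 0]},
    {"jaw": 0.5, "slide": [2.9, 3.3, 95], "twist": [0, 0.4, 0]},
    {"jaw": 0.5, "slide": [2.9, 3.3, 95], "twist": [0, 0.4, 0]},
    {"jaw": -1, "slide": [2.9, 3.3, 95], "twist": [0, 0.4, 0]}
  ]
}}

```text
time: 30.95
tool_pos: [0.4501, 0.1391, 0.1074]
ee_rot: [-0.001, 0.999, 0.045, 0.0]
contact_force: [0.0, -0.1, 0.4]
opening: 0.0638
```

Request:
{"api": "drive_tool", "payload": {
  "series": [
    {"jaw": -1, "slide": [0, 0, 0], "twist": [0, 0, 0]},
    {"jaw": -1, "slide": [0, 0, 0], "twist": [0, 0, 0]},
    {"jaw": -1, "slide": [0, 0, -40], "twist": [0, 0, 0]},
    {"jaw": -1, "slide": [0, 0, -90], "twist": [0, 0, 0]},
    {"jaw": -1, "slide": [0, 0, -90], "twist": [0, 0, 0]}
  ]
}}

```text
time: 31.58
tool_pos: [0.4518, 0.1391, 0.2008]
ee_rot: [-0.002, 0.999, 0.045, 0.003]
contact_force: [0.2, -1.1, -2.6]
opening: 0.0539
```

```bash
python3 g.py .446 -.367 .195 -87
```

```text
t 31.57 tcp [0.4518 0.1391 0.2008] F [ 0.2 -1.1 -2.6] open 0.0539 q6 1.68
yaw -84.9
[-50.9 503.6   3.7] [-0.2 -0.4  2.1]
```

Request:
{"api": "drive_tool", "payload": {
  "series": [
    {"jaw": -1, "slide": [-51, 504, 0], "twist": [0, 0, 2]},
    {"jaw": -1, "slide": [-51, 504, 0], "twist": [0, 0, 2]},
    {"jaw": -1, "slide": [-51, 504, 0], "twist": [0, 0, 2]},
    {"jaw": -1, "slide": [-51, 504, 0], "twist": [0, 0, 2]},
    {"jaw": -1, "slide": [-51, 504, 0], "twist": [0, 0, 2]}
  ]
}}

```text
time: 32.2
tool_pos: [0.4467, -0.1755, 0.1973]
ee_rot: [-0.002, 1.0, 0.027, 0.003]
contact_force: [1.3, 0.6, -1.7]
opening: 0.0539
```

```bash
python3 g.py .446 -.367 .195 -87
```

```text
t 32.2 tcp [ 0.4467 -0.1755  0.1973] F [ 1.3  0.6 -1.7] open 0.0539 q6 1.04
yaw -86.9
[-11.1 191.2   1.4] [-0.2 -0.4  0.1]
```

Request:
{"api": "drive_tool", "payload": {
  "series": [
    {"jaw": -1, "slide": [-11, 191, 0], "twist": [-0.2, -0.4, 0]},
    {"jaw": -1, "slide": [-11, 191, 0], "twist": [-0.2, -0.4, 0]},
    {"jaw": -1, "slide": [-11, 191, 30], "twist": [-0.2, -0.4, 0]},
    {"jaw": -1, "slide": [-11, 191, 90], "twist": [-0.2, -0.4, 0]},
    {"jaw": -1, "slide": [-11, 191, 140], "twist": [-0.2, -0.4, 0]}
  ]
}}

```text
time: 32.83
tool_pos: [0.4457, -0.3666, 0.0533]
ee_rot: [-0.001, 1.0, 0.026, -0.001]
contact_force: [-0.3, -0.2, -1.7]
opening: 0.0538
```

```bash
python3 g.py .446 -.367 .018 -87; python3 det.py .138
```

```text
t 32.83 tcp [ 0.4457 -0.3666  0.0533] F [-0.3 -0.2 -1.7] open 0.0538 q6 0.75
yaw -87.0
[ 0.4  0.5 35.3] [-0.1  0.1  0. ]
top@z [([0.602, 0.153], 418), ([0.528, 0.122], 435), ([0.533, 0.036], 401)]
scene@z [([0.552, 0.143], 931), ([0.609, 0.03], 248), ([0.639, 0.104], 108), ([0.665, 0.179], 142), ([0.682, 0.119], 80)]
tri [0.533  0.1262 0.0485] 0.0017 435 108
tri [0.5373 0.037  0.0791] 0.0041 401 248
```

Request:
{"api": "drive_tool", "payload": {
  "series": [
    {"jaw": -1, "slide": [0, 0, 25], "twist": [0, 0, 0]},
    {"jaw": -1, "slide": [0, 0, 36], "twist": [0, 0, 0]},
    {"jaw": -1, "slide": [0, 0, 36], "twist": [0, 0, 0]},
    {"jaw": 0.5, "slide": [0, 0, 36], "twist": [0, 0, 0]},
    {"jaw": 0.5, "slide": [0, 0, 36], "twist": [0, 0, 0]}
  ]
}}

```text
time: 33.55
tool_pos: [0.4437, -0.3636, 0.0154]
ee_rot: [-0.004, 1.0, 0.027, -0.004]
contact_force: [0.8, 0.2, 0.4]
opening: 0.0676
```

Request:
{"api": "drive_tool", "payload": {
  "series": [
    {"jaw": 0.5, "slide": [0, 0, -30], "twist": [0, 0, 0]},
    {"jaw": 0.5, "slide": [0, 0, -90], "twist": [0, 0, 0]},
    {"jaw": 0.5, "slide": [0, 0, -150], "twist": [0, 0, 0]},
    {"jaw": 0.5, "slide": [0, 0, -190], "twist": [0, 0, 0]},
    {"jaw": 0.5, "slide": [0, 0, -190], "twist": [0, 0, 0]}
  ]
}}

```text
time: 34.17
tool_pos: [0.4463, -0.366, 0.2089]
ee_rot: [-0.002, 1.0, 0.027, -0.002]
contact_force: [0.3, 0.3, -0.5]
opening: 0.0695
```

```bash
python3 g.py .528 .1215 .2 -85
```

```text
t 34.17 tcp [ 0.4463 -0.366   0.2089] F [ 0.3  0.3 -0.5] open 0.0695 q6 0.75
yaw -86.9
[ 107.9 -482.3   10.1] [-0.2  0.2 -1.9]
```

Request:
{"api": "drive_tool", "payload": {
  "series": [
    {"jaw": 0.5, "slide": [108, -482, 0], "twist": [0, 0, -1.9]},
    {"jaw": 0.5, "slide": [108, -482, 0], "twist": [0, 0, -1.9]},
    {"jaw": 0.5, "slide": [108, -482, 0], "twist": [0, 0, -1.9]},
    {"jaw": 0.5, "slide": [108, -482, 0], "twist": [0, 0, -1.9]},
    {"jaw": 0.5, "slide": [108, -482, 0], "twist": [0, 0, -1.9]}
  ]
}}

```text
time: 34.8
tool_pos: [0.4973, -0.0549, 0.2076]
ee_rot: [-0.002, 0.999, 0.043, -0.002]
contact_force: [0.5, -0.7, 0.0]
opening: 0.0698
```

```bash
python3 g.py .528 .1215 .2 -85
```

```text
t 34.8 tcp [ 0.4973 -0.0549  0.2076] F [ 0.5 -0.7  0. ] open 0.0698 q6 1.28
yaw -85.0
[  45.9 -173.1    8. ] [-0.2  0.2 -0. ]
```

Request:
{"api": "drive_tool", "payload": {
  "series": [
    {"jaw": 0.5, "slide": [46, -173, 0], "twist": [0, 0, 0]},
    {"jaw": 0.5, "slide": [46, -173, 0], "twist": [0, 0, 0]},
    {"jaw": 0.5, "slide": [46, -173, 8], "twist": [0, 0, 0]},
    {"jaw": 0.5, "slide": [46, -173, 8], "twist": [0, 0, 0]}
  ]
}}

```text
time: 35.3
tool_pos: [0.5274, 0.1243, 0.1983]
ee_rot: [-0.002, 0.999, 0.045, -0.003]
contact_force: [-0.7, -0.4, 0.7]
opening: 0.0699
```

```bash
python3 g.py .528 .1215 .107 -85; python3 det.py .138|grep -v tri
```

```text
t 35.3 tcp [0.5274 0.1243 0.1983] F [-0.7 -0.4  0.7] open 0.0699 q6 1.62
yaw -84.8
[ 1.   3.2 91.3] [-0.2  0.4  0.2]
top@z [([0.443, -0.332], 360)]
scene@z [([0.568, 0.148], 1049), ([0.61, 0.03], 243), ([0.643, 0.105], 80)]
```

Request:
{"api": "drive_tool", "payload": {
  "series": [
    {"jaw": 0.5, "slide": [1, 3, 20], "twist": [0, 0.4, 0]},
    {"jaw": 0.5, "slide": [1, 3, 60], "twist": [0, 0.4, 0]},
    {"jaw": 0.5, "slide": [1, 3, 91], "twist": [0, 0.4, 0]},
    {"jaw": 0.5, "slide": [1, 3, 91], "twist": [0, 0.4, 0]},
    {"jaw": -1, "slide": [1, 3, 91], "twist": [0, 0.4, 0]}
  ]
}}

```text
time: 36.02
tool_pos: [0.5289, 0.118, 0.1093]
ee_rot: [-0.002, 0.999, 0.043, 0.001]
contact_force: [0.1, 0.6, 0.5]
opening: 0.0637
```

Request:
{"api": "drive_tool", "payload": {
  "series": [
    {"jaw": -1, "slide": [0, 0, 0], "twist": [0, 0, 0]},
    {"jaw": -1, "slide": [0, 0, 0], "twist": [0, 0, 0]},
    {"jaw": -1, "slide": [0, 0, -40], "twist": [0, 0, 0]},
    {"jaw": -1, "slide": [0, 0, -90], "twist": [0, 0, 0]},
    {"jaw": -1, "slide": [0, 0, -90], "twist": [0, 0, 0]}
  ]
}}

```text
time: 36.65
tool_pos: [0.5307, 0.1178, 0.2039]
ee_rot: [-0.002, 0.999, 0.043, 0.005]
contact_force: [-0.1, 0.1, -3.7]
opening: 0.0538
```

```bash
python3 g.py .521 -.363 .195 -87
```

```text
t 36.65 tcp [0.5307 0.1178 0.2039] F [-0.1  0.1 -3.7] open 0.0538 q6 1.61
yaw -85.0
[-51.4 478.1   6.7] [-0.2 -0.6  2. ]
```

Request:
{"api": "drive_tool", "payload": {
  "series": [
    {"jaw": -1, "slide": [-51, 478, 0], "twist": [0, 0, 2]},
    {"jaw": -1, "slide": [-51, 478, 0], "twist": [0, 0, 2]},
    {"jaw": -1, "slide": [-51, 478, 0], "twist": [0, 0, 2]},
    {"jaw": -1, "slide": [-51, 478, 0], "twist": [0, 0, 2]},
    {"jaw": -1, "slide": [-51, 478, 0], "twist": [0, 0, 2]}
  ]
}}

```text
time: 37.28
tool_pos: [0.5232, -0.1969, 0.2005]
ee_rot: [-0.002, 1.0, 0.026, 0.005]
contact_force: [0.8, -0.1, -2.1]
opening: 0.0542
```

```bash
python3 g.py .521 -.363 .195 -87
```

```text
t 37.27 tcp [ 0.5232 -0.1969  0.2005] F [ 0.8 -0.1 -2.1] open 0.0542 q6 1.07
yaw -87.0
[-10.8 165.8   4.7] [-0.2 -0.6 -0. ]
```

Request:
{"api": "drive_tool", "payload": {
  "series": [
    {"jaw": -1, "slide": [-11, 166, 0], "twist": [-0.2, -0.6, 0]},
    {"jaw": -1, "slide": [-11, 166, 0], "twist": [-0.2, -0.6, 0]},
    {"jaw": -1, "slide": [-11, 166, 30], "twist": [-0.2, -0.6, 0]},
    {"jaw": -1, "slide": [-11, 166, 90], "twist": [-0.2, -0.6, 0]},
    {"jaw": -1, "slide": [-11, 166, 145], "twist": [-0.2, -0.6, 0]}
  ]
}}

```text
time: 37.9
tool_pos: [0.5212, -0.3629, 0.0524]
ee_rot: [-0.001, 1.0, 0.025, -0.0]
contact_force: [-0.6, -0.8, -2.5]
opening: 0.0536
```

```bash
python3 g.py .521 -.363 .019 -87; python3 det.py .138|grep -v tri
```

```text
t 37.9 tcp [ 0.5212 -0.3629  0.0524] F [-0.6 -0.8 -2.5] open 0.0536 q6 0.84
yaw -87.1
[-0.2  0.1 33.4] [-0.1  0.1 -0.1]
top@z [([0.602, 0.153], 441), ([0.491, 0.146], 972), ([0.528, 0.049], 518)]
scene@z [([0.588, 0.138], 1250), ([0.61, 0.03], 250)]
```

Request:
{"api": "drive_tool", "payload": {
  "series": [
    {"jaw": -1, "slide": [0, 0, 25], "twist": [0, 0, 0]},
    {"jaw": -1, "slide": [0, 0, 34], "twist": [0, 0, 0]},
    {"jaw": -1, "slide": [0, 0, 34], "twist": [0, 0, 0]},
    {"jaw": 0.5, "slide": [0, 0, 34], "twist": [0, 0, 0]},
    {"jaw": 0.5, "slide": [0, 0, 34], "twist": [0, 0, 0]}
  ]
}}

```text
time: 38.62
tool_pos: [0.5188, -0.3605, 0.0158]
ee_rot: [-0.003, 1.0, 0.026, -0.004]
contact_force: [0.0, -0.1, -0.4]
opening: 0.0677
```

Request:
{"api": "drive_tool", "payload": {
  "series": [
    {"jaw": 0.5, "slide": [0, 0, -30], "twist": [0, 0, 0]},
    {"jaw": 0.5, "slide": [0, 0, -90], "twist": [0, 0, 0]},
    {"jaw": 0.5, "slide": [0, 0, -150], "twist": [0, 0, 0]},
    {"jaw": 0.5, "slide": [0, 0, -190], "twist": [0, 0, 0]},
    {"jaw": 0.5, "slide": [0, 0, -190], "twist": [0, 0, 0]}
  ]
}}

```text
time: 39.25
tool_pos: [0.5214, -0.3627, 0.2097]
ee_rot: [-0.001, 1.0, 0.026, -0.001]
contact_force: [-0.5, 0.1, -0.9]
opening: 0.0697
```

```bash
python3 g.py .602 .1535 .2 -85
```

```text
t 39.25 tcp [ 0.5214 -0.3627  0.2097] F [-0.5  0.1 -0.9] open 0.0697 q6 0.84
yaw -87.1
[ 106.8 -511.4   10.5] [-0.1  0.2 -2.1]
```

Request:
{"api": "drive_tool", "payload": {
  "series": [
    {"jaw": 0.5, "slide": [107, -511, 0], "twist": [0, 0, -2]},
    {"jaw": 0.5, "slide": [107, -511, 0], "twist": [0, 0, -2]},
    {"jaw": 0.5, "slide": [107, -511, 0], "twist": [0, 0, -2]},
    {"jaw": 0.5, "slide": [107, -511, 0], "twist": [0, 0, -2]},
    {"jaw": 0.5, "slide": [107, -511, 0], "twist": [0, 0, -2]}
  ]
}}

```text
time: 39.88
tool_pos: [0.569, -0.0511, 0.2077]
ee_rot: [-0.001, 0.999, 0.043, -0.002]
contact_force: [1.3, 0.3, -0.3]
opening: 0.0696
```

```bash
python3 g.py .602 .1535 .2 -85; python3 det.py .138|grep -v tri
```

```text
t 39.88 tcp [ 0.569  -0.0511  0.2077] F [ 1.3  0.3 -0.3] open 0.0696 q6 1.31
yaw -85.1
[  50.4 -201.     8. ] [-0.1  0.2 -0.1]
top@z [([0.6, 0.165], 737), ([0.562, 0.127], 214), ([0.5, 0.159], 572), ([0.531, 0.053], 279), ([0.512, -0.328], 353), ([0.443, -0.332], 362), ([0.436, 0.101], 205)]
scene@z [([0.497, 0.119], 68), ([0.582, 0.146], 726), ([0.609, 0.029], 238)]
```

Request:
{"api": "drive_tool", "payload": {
  "series": [
    {"jaw": 0.5, "slide": [50, -201, 0], "twist": [0, 0, 0]},
    {"jaw": 0.5, "slide": [50, -201, 0], "twist": [0, 0, 0]},
    {"jaw": 0.5, "slide": [50, -201, 8], "twist": [0, 0, 0]},
    {"jaw": 0.5, "slide": [50, -201, 8], "twist": [0, 0, 0]}
  ]
}}

```text
time: 40.48
tool_pos: [0.6004, 0.1589, 0.1987]
ee_rot: [-0.002, 0.999, 0.046, -0.003]
contact_force: [-0.7, -0.1, -0.2]
opening: 0.0699
```

```bash
python3 g.py .602 .1535 .107 -85
python3 - <<'E'
from h import *
cv2.imwrite("pics/p7.png",cv2.resize(manip.camera("scene")["img"][120:280,260:420],None,fx=3,fy=3,interpolation=2))
E
```

```text
t 40.48 tcp [0.6004 0.1589 0.1987] F [-0.7 -0.1 -0.2] open 0.0699 q6 1.66
yaw -84.7
[ 1.6  5.8 91.7] [-0.2  0.3  0.3]
```

View pics/p7.png

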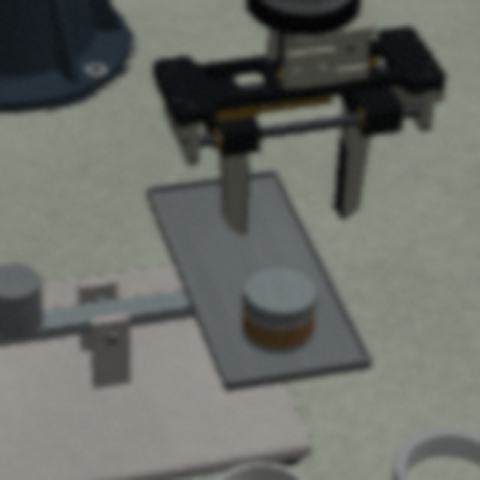

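The last tin stands unmoved on the level platter (280,305), below the open fingers (240,215 and 350,200).

Request:
{"api": "drive_tool", "payload": {
  "series": [
    {"jaw": 0.5, "slide": [1.6, 5.8, 20], "twist": [0, 0.3, 0]},
    {"jaw": 0.5, "slide": [1.6, 5.8, 60], "twist": [0, 0.3, 0]},
    {"jaw": 0.5, "slide": [1.6, 5.8, 91], "twist": [0, 0.3, 0]},
    {"jaw": 0.5, "slide": [1.6, 5.8, 91], "twist": [0, 0.3, 0]},
    {"jaw": -1, "slide": [1.6, 5.8, 91], "twist": [0, 0.3, 0]}
  ]
}}

```text
time: 41.15
tool_pos: [0.6027, 0.1544, 0.1085]
ee_rot: [-0.002, 0.999, 0.046, 0.0]
contact_force: [-0.3, 0.1, 0.7]
opening: 0.0633
```

Request:
{"api": "drive_tool", "payload": {
  "series": [
    {"jaw": -1, "slide": [0, 0, 0], "twist": [0, 0, 0]},
    {"jaw": -1, "slide": [0, 0, 0], "twist": [0, 0, 0]},
    {"jaw": -1, "slide": [0, 0, -40], "twist": [0, 0, 0]},
    {"jaw": -1, "slide": [0, 0, -90], "twist": [0, 0, 0]},
    {"jaw": -1, "slide": [0, 0, -90], "twist": [0, 0, 0]}
  ]
}}

```text
time: 41.78
tool_pos: [0.6044, 0.1544, 0.2026]
ee_rot: [-0.003, 0.999, 0.047, 0.004]
contact_force: [-0.4, 0.4, -2.8]
opening: 0.0538
```

```bash
python3 g.py .595 -.359 .205 -87
```

```text
t 41.77 tcp [0.6044 0.1544 0.2026] F [-0.4  0.4 -2.8] open 0.0538 q6 1.65
yaw -84.7
[-57.  510.3  -5.3] [-0.3 -0.4  2.3]
```

Request:
{"api": "drive_tool", "payload": {
  "series": [
    {"jaw": -1, "slide": [-57, 510, -5], "twist": [0, 0, 2.3]},
    {"jaw": -1, "slide": [-57, 510, -5], "twist": [0, 0, 2.3]},
    {"jaw": -1, "slide": [-57, 510, -5], "twist": [0, 0, 2.3]},
    {"jaw": -1, "slide": [-57, 510, -5], "twist": [0, 0, 2.3]},
    {"jaw": -1, "slide": [-57, 510, -5], "twist": [0, 0, 2.3]}
  ]
}}

```text
time: 42.4
tool_pos: [0.5971, -0.1601, 0.2011]
ee_rot: [-0.003, 1.0, 0.026, 0.003]
contact_force: [1.0, 0.5, -1.7]
opening: 0.0536
```

```bash
python3 g.py .595 -.359 .2 -87
```

```text
t 42.4 tcp [ 0.5971 -0.1601  0.2011] F [ 1.   0.5 -1.7] open 0.0536 q6 1.17
yaw -87.0
[-1.270e+01  1.985e+02 -1.000e-01] [-0.3 -0.3  0. ]
```

Request:
{"api": "drive_tool", "payload": {
  "series": [
    {"jaw": -1, "slide": [-12.5, 198.5, 0], "twist": [-0.3, -0.3, 0]},
    {"jaw": -1, "slide": [-12.5, 198.5, 0], "twist": [-0.3, -0.3, 0]},
    {"jaw": -1, "slide": [-12.5, 198.5, 20], "twist": [-0.3, -0.3, 0]},
    {"jaw": -1, "slide": [-12.5, 198.5, 80], "twist": [-0.3, -0.3, 0]},
    {"jaw": -1, "slide": [-12.5, 198.5, 135], "twist": [-0.3, -0.3, 0]}
  ]
}}

```text
time: 43.02
tool_pos: [0.5947, -0.3593, 0.0617]
ee_rot: [-0.001, 1.0, 0.026, -0.0]
contact_force: [0.9, 0.2, -2.6]
opening: 0.0534
```

```bash
python3 g.py .595 -.359 .018 -87; python3 det.py .047|grep -v tri
```

```text
t 43.02 tcp [ 0.5947 -0.3593  0.0617] F [ 0.9  0.2 -2.6] open 0.0534 q6 0.91
yaw -87.1
[ 0.4 -0.2 43.7] [-0.1  0.  -0.1]
top@z [([0.583, 0.106], 1124), ([0.486, 0.16], 1347)]
scene@z [([0.47, 0.136], 1373), ([0.453, -0.037], 65)]
```

Request:
{"api": "drive_tool", "payload": {
  "series": [
    {"jaw": -1, "slide": [0, 0, 30], "twist": [0, 0, 0]},
    {"jaw": -1, "slide": [0, 0, 44], "twist": [0, 0, 0]},
    {"jaw": -1, "slide": [0, 0, 44], "twist": [0, 0, 0]},
    {"jaw": 0.5, "slide": [0, 0, 44], "twist": [0, 0, 0]},
    {"jaw": 0.5, "slide": [0, 0, 44], "twist": [0, 0, 0]}
  ]
}}

```text
time: 43.75
tool_pos: [0.5917, -0.3557, 0.0138]
ee_rot: [-0.004, 1.0, 0.026, -0.005]
contact_force: [0.0, -0.9, 0.2]
opening: 0.0678
```

Request:
{"api": "drive_tool", "payload": {
  "series": [
    {"jaw": 0.5, "slide": [0, 0, -30], "twist": [0, 0, 0]},
    {"jaw": 0.5, "slide": [0, 0, -90], "twist": [0, 0, 0]},
    {"jaw": 0.5, "slide": [0, 0, -150], "twist": [0, 0, 0]},
    {"jaw": 0.5, "slide": [0, 0, -200], "twist": [0, 0, 0]},
    {"jaw": 0.5, "slide": [0, 0, -200], "twist": [0, 0, 0]}
  ]
}}

```text
time: 44.38
tool_pos: [0.595, -0.3582, 0.219]
ee_rot: [-0.001, 1.0, 0.026, -0.001]
contact_force: [-0.3, 0.1, -0.1]
opening: 0.0699
```

```bash
python3 g.py .6173 -.1293 .215 74
```

```text
t 44.38 tcp [ 0.595  -0.3582  0.219 ] F [-0.3  0.1 -0.1] open 0.0699 q6 0.91
yaw -87.0
[  34.3 -227.4    4.6] [-0.1  0.2 19. ]
```

The half-turned pose would bring the last joint near its limit, so I turn the tool the other way, to yaw +74°.

Request:
{"api": "drive_tool", "payload": {
  "series": [
    {"jaw": -0.14, "slide": [34, -227, 0], "twist": [0, 0, -161]},
    {"jaw": -0.14, "slide": [34, -227, 0], "twist": [0, 0, -161]},
    {"jaw": -0.14, "slide": [34, -227, 0], "twist": [0, 0, -161]},
    {"jaw": -0.14, "slide": [34, -227, 0], "twist": [0, 0, -161]},
    {"jaw": -0.14, "slide": [34, -227, 0], "twist": [0, 0, -161]}
  ]
}}

```text
time: 45.0
tool_pos: [0.6169, -0.1268, 0.2189]
ee_rot: [-0.004, 0.878, 0.479, -0.004]
contact_force: [-0.5, -1.3, 0.3]
opening: 0.0399
```

```bash
python3 g.py .6173 -.1293 .215
python3 - <<'E'
from h import *
t=cv2.resize(manip.camera("top")["img"][205:365,350:550],None,fx=2,fy=2,interpolation=2)
s=cv2.resize(manip.camera("scene")["img"][165:325,80:280],None,fx=2,fy=2,interpolation=2)
cv2.imwrite("pics/p8.png",np.hstack([t,s]))
E
```

```text
t 45.0 tcp [ 0.6169 -0.1268  0.2189] F [-0.5 -1.3  0.3] open 0.0399 q6 0.29
yaw -32.7
[-1.9  1.8  3.9] [-0.6  0.1  0. ]
```

View pics/p8.png

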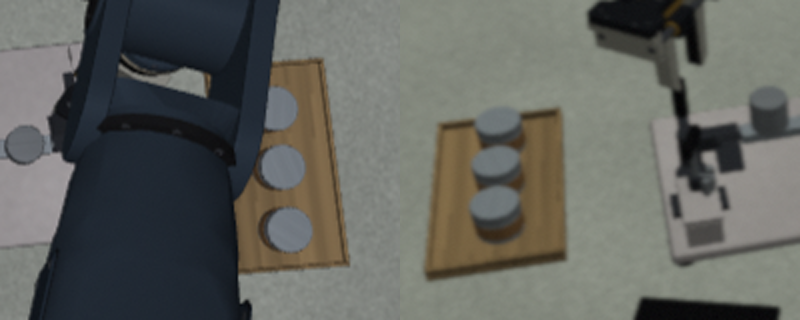

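All three tins stand in the tray: (278,108), (282,167) and (290,229) in the top half, (498,125), (496,163) and (496,207) in the scene half. The pin bar is still raised and turned, at about (690,150).

Request:
{"api": "drive_tool", "payload": {
  "series": [
    {"jaw": -0.14, "slide": [-2, 2, 0], "twist": [-0.6, 0, -106.5]},
    {"jaw": -0.14, "slide": [-2, 2, 0], "twist": [-0.6, 0, -106.5]},
    {"jaw": -0.14, "slide": [-2, 2, 0], "twist": [-0.6, 0, -106.5]},
    {"jaw": -0.14, "slide": [-2, 2, 0], "twist": [-0.6, 0, -106.5]},
    {"jaw": -0.14, "slide": [-2, 2, 0], "twist": [-0.6, 0, -106.5]}
  ]
}}

```text
time: 45.72
tool_pos: [0.617, -0.1325, 0.2182]
ee_rot: [-0.003, 0.57, 0.821, -0.0]
contact_force: [0.4, 0.2, -0.4]
opening: 0.0402
```

```bash
python3 g.py .6173 -.1293 .155 74
```

```text
t 45.73 tcp [ 0.617  -0.1325  0.2182] F [ 0.4  0.2 -0.4] open 0.0402 q6 -0.64
yaw 20.4
[ 2.5  1.7 63.2] [ -0.1  -0.4 -53.6]
```

Request:
{"api": "drive_tool", "payload": {
  "series": [
    {"jaw": -0.14, "slide": [2.5, 1.7, 0], "twist": [0, -0.4, -53.6]},
    {"jaw": -0.14, "slide": [2.5, 1.7, 0], "twist": [0, -0.4, -53.6]},
    {"jaw": -0.14, "slide": [2.5, 1.7, 0], "twist": [0, -0.4, -53.6]},
    {"jaw": -0.14, "slide": [2.5, 1.7, 20], "twist": [0, -0.4, -53.6]},
    {"jaw": -0.14, "slide": [2.5, 1.7, 63], "twist": [0, -0.4, -53.6]}
  ]
}}

```text
time: 46.35
tool_pos: [0.6179, -0.1302, 0.1554]
ee_rot: [0.001, 0.139, 0.99, -0.001]
contact_force: [1.5, -0.5, -0.3]
opening: 0.04
```

```bash
python3 g.py .6173 -.1293 .113 74
python3 - <<'E'
from h import *
s=cv2.resize(manip.camera("scene")["img"][150:250,190:290],None,fx=4,fy=4,interpolation=2)
cv2.imwrite("pics/p9.png",s)
E
```

```text
t 46.35 tcp [ 0.6179 -0.1302  0.1554] F [ 1.5 -0.5 -0.3] open 0.04 q6 -1.57
yaw 74.0
[ 1.   0.8 42.4] [-0.1  0.1  0. ]
```

View pics/p9.png

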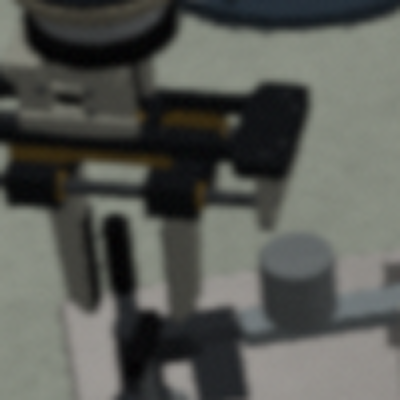

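The bar (140,330) lies between the fingertips (90,308 and 185,310). Descend, grip, then lift 8 mm.

Request:
{"api": "drive_tool", "payload": {
  "series": [
    {"jaw": -0.14, "slide": [1, 0.8, 30], "twist": [0, 0, 0]},
    {"jaw": -0.14, "slide": [1, 0.8, 42], "twist": [0, 0, 0]},
    {"jaw": -1, "slide": [1, 0.8, 42], "twist": [0, 0, 0]},
    {"jaw": -1, "slide": [1, 0.8, 42], "twist": [0, 0, 0]},
    {"jaw": -1, "slide": [1, 0.8, 42], "twist": [0, 0, 0]}
  ]
}}

```text
time: 47.02
tool_pos: [0.6142, -0.1284, 0.1076]
ee_rot: [-0.003, 0.135, 0.991, -0.0]
contact_force: [-0.1, -0.4, 0.3]
opening: 0.0148
```

Request:
{"api": "drive_tool", "payload": {
  "series": [
    {"jaw": -1, "slide": [0, 0, 0], "twist": [0, 0, 0]},
    {"jaw": -1, "slide": [0, 0, -4], "twist": [0, 0, 0]},
    {"jaw": -1, "slide": [0, 0, -8], "twist": [0, 0, 0]},
    {"jaw": -1, "slide": [0, 0, -8], "twist": [0, 0, 0]}
  ]
}}

```text
time: 47.52
tool_pos: [0.6139, -0.1285, 0.1155]
ee_rot: [-0.003, 0.135, 0.991, -0.0]
contact_force: [0.6, -3.1, -10.4]
opening: 0.0116
```

```bash
python3 g.py .6173 -.1293 .122 5
```

```text
t 47.52 tcp [ 0.6139 -0.1285  0.1155] F [  0.6  -3.1 -10.4] open 0.0116 q6 -1.58
yaw 74.5
[-3.4  0.1 -6.5] [-0.3 -0.3 69.5]
```

Request:
{"api": "drive_tool", "payload": {
  "series": [
    {"jaw": -1, "slide": [0, 0.6, 0], "twist": [0, 0, 10]},
    {"jaw": -1, "slide": [-0.2, 1.2, 0], "twist": [0, 0, 20]},
    {"jaw": -1, "slide": [-0.5, 1.7, 0], "twist": [0, 0, 30]},
    {"jaw": -1, "slide": [-0.8, 2.2, 0], "twist": [0, 0, 40]},
    {"jaw": -1, "slide": [-1.2, 2.6, 0], "twist": [0, 0, 50]}
  ]
}}

```text
time: 48.15
tool_pos: [0.6158, -0.1262, 0.1152]
ee_rot: [-0.003, 0.543, 0.84, -0.002]
contact_force: [1.9, -2.1, -11.0]
opening: 0.0116
```

```bash
python3 g.py .6173 -.1293 .1155 5
```

```text
t 48.15 tcp [ 0.6158 -0.1262  0.1152] F [  1.9  -2.1 -11. ] open 0.0116 q6 -0.7
yaw 24.2
[-3.4  0.1 -0.3] [-0.4 -0.1 19.2]
```

Request:
{"api": "drive_tool", "payload": {
  "series": [
    {"jaw": -1, "slide": [0, 0.6, 0], "twist": [0, 0, 10]},
    {"jaw": -1, "slide": [-0.2, 1.1, 0], "twist": [0, 0, 19.2]},
    {"jaw": -1, "slide": [-0.2, 1.1, 0], "twist": [0, 0, 19.2]},
    {"jaw": -1, "slide": [-0.2, 1.1, 8], "twist": [0, 0, 19.2]},
    {"jaw": -1, "slide": [-0.2, 1.1, 15], "twist": [0, 0, 19.2]}
  ]
}}

```text
time: 48.78
tool_pos: [0.617, -0.126, 0.0997]
ee_rot: [-0.002, 0.675, 0.738, -0.002]
contact_force: [1.9, -1.6, -8.0]
opening: 0.0115
```

```bash
python3 g.py .6173 -.1293 .0955 5
```

```text
t 48.77 tcp [ 0.617  -0.126   0.0997] F [ 1.9 -1.6 -8. ] open 0.0115 q6 -0.36
yaw 5.1
[-3.3  0.1  4.2] [-0.3 -0.1  0.1]
```

Still pulled down at 4–5 mm lift, so it is in the deep slot. Lower the rest and release.

Request:
{"api": "drive_tool", "payload": {
  "series": [
    {"jaw": -1, "slide": [0, 0, 4], "twist": [0, 0, 0]},
    {"jaw": -1, "slide": [0, 0, 4], "twist": [0, 0, 0]},
    {"jaw": -0.14, "slide": [0, 0, 4], "twist": [0, 0, 0]},
    {"jaw": -0.14, "slide": [0, 0, 4], "twist": [0, 0, 0]},
    {"jaw": -0.14, "slide": [0, 0, 4], "twist": [0, 0, 0]}
  ]
}}

```text
time: 49.4
tool_pos: [0.617, -0.1259, 0.096]
ee_rot: [-0.002, 0.675, 0.738, -0.002]
contact_force: [-0.8, 0.8, -0.1]
opening: 0.0365
```

Request:
{"api": "drive_tool", "payload": {
  "series": [
    {"jaw": -0.14, "slide": [0, 0, -40], "twist": [0, 0, 0]},
    {"jaw": -0.14, "slide": [0, 0, -100], "twist": [0, 0, 0]},
    {"jaw": -0.14, "slide": [-120, 250, -130], "twist": [0, 0, 0]},
    {"jaw": -0.14, "slide": [0, 260, -130], "twist": [0, 0, 0]},
    {"jaw": -0.14, "slide": [0, 260, -130], "twist": [0, 0, 0]}
  ]
}}

```text
time: 50.02
tool_pos: [0.7958, -0.1214, 0.2163]
ee_rot: [-0.002, 0.675, 0.738, -0.002]
contact_force: [0.5, -0.2, 0.4]
opening: 0.0402
```

```bash
python3 g.py .35 .1 .25
```

```text
t 50.02 tcp [ 0.7958 -0.1214  0.2163] F [ 0.5 -0.2  0.4] open 0.0402 q6 -0.3
yaw 5.1
[ 260.1 -424.6  -31.4] [-0.3 -0.  -0. ]
```

Request:
{"api": "drive_tool", "payload": {
  "series": [
    {"jaw": -0.14, "slide": [260, -425, -31], "twist": [0, 0, 0]},
    {"jaw": -0.14, "slide": [260, -425, -31], "twist": [0, 0, 0]},
    {"jaw": -0.14, "slide": [260, -425, -31], "twist": [0, 0, 0]},
    {"jaw": -0.14, "slide": [260, -425, -31], "twist": [0, 0, 0]},
    {"jaw": -0.14, "slide": [260, -425, -31], "twist": [0, 0, 0]}
  ]
}}

```text
time: 50.65
tool_pos: [0.5144, 0.0178, 0.237]
ee_rot: [-0.002, 0.675, 0.738, -0.001]
contact_force: [0.3, 0.4, 0.4]
opening: 0.0398
```

Request:
{"api": "drive_tool", "payload": {
  "series": [
    {"jaw": -0.14, "slide": [150, -180, 0], "twist": [0, 0, 0]},
    {"jaw": -0.14, "slide": [150, -180, 0], "twist": [0, 0, 0]},
    {"jaw": -0.14, "slide": [150, -180, 0], "twist": [0, 0, 0]},
    {"jaw": -0.14, "slide": [150, -180, 0], "twist": [0, 0, 0]},
    {"jaw": -0.14, "slide": [150, -180, 0], "twist": [0, 0, 0]}
  ]
}}

```text
time: 51.28
tool_pos: [0.3199, 0.1524, 0.2383]
ee_rot: [-0.002, 0.674, 0.739, -0.001]
contact_force: [0.6, -0.2, 0.1]
opening: 0.04
```

```bash
python3 g.py
python3 - <<'E'
from h import *
ct=manip.camera("top");cs=manip.camera("scene")
t=cv2.resize(ct["img"][150:350,250:550],None,fx=2,fy=2,interpolation=2)[:,:400*2]
s=cv2.resize(cs["img"][150:300,80:380],None,fx=2,fy=2,interpolation=2)
cv2.imwrite("pics/p10.png",cv2.resize(np.vstack([t,s]),None,fx=.85,fy=.85))
m,b=blobs(ct["img"],(98,22,105),(112,60,200),150,(440,220,540,350))
a=np.radians(3)
for x in b:
    p=onz(ct,*x[0],.047);d=p[:2]-[.521,-.363];print(p.round(3),"tray frame",(d@np.array([[np.cos(a),-np.sin(a)],[np.sin(a),np.cos(a)]])).round(3))
z=np.load("x.npy") if 0 else None
E
```

```text
t 51.27 tcp [0.3199 0.1524 0.2383] F [ 0.6 -0.2  0.1] open 0.04 q6 0.22
yaw 5.3
[ 0.588 -0.356  0.047] tray frame [0.068 0.004]
[ 0.517 -0.361  0.047] tray frame [-0.004  0.003]
[ 0.441 -0.364  0.047] tray frame [-0.08   0.003]
```

View pics/p10.png

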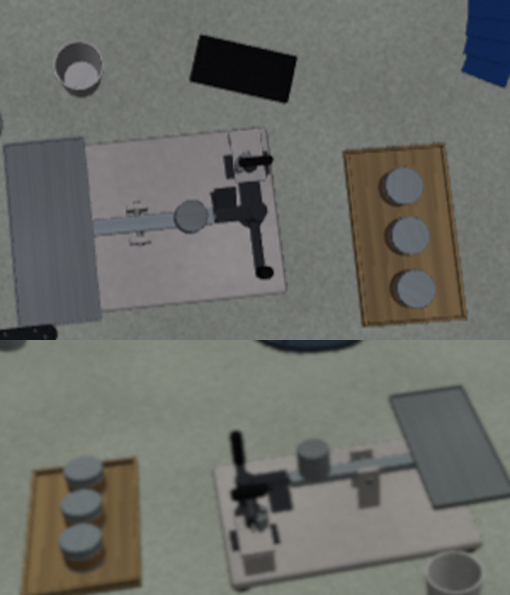

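All tins are in the tray, the platter is level, the lever is arrested and the bar is back at turn 0. One numeric check of pin and lever against the first images follows.

Run:
```python
from h import *
ct=manip.camera("top");cs=manip.camera("scene")
for n,c,b in(("top",ct,(375,225,425,325)),("scene",cs,(205,195,250,275))):
    i0=cv2.imread(f"pics/{n}0.png");x0,y0,x1,y1=b
    d=cv2.absdiff(i0,c["img"]).max(2)[y0:y1,x0:x1];print(n,"px changed >25:",int((d>25).sum()),"max",d.max())
p0=(390,235,413,252);y=lambda im:cv2.moments(cv2.inRange(im[235:252,388:414].max(2),0,35),True)
for im in(cv2.imread("pics/top0.png"),ct["img"]):m=y(im);print(m["m00"],m["m10"]/m["m00"],m["m01"]/m["m00"])
y=lambda im:cv2.moments(cv2.inRange(im[232:246,212:242].max(2),0,30),True)
for im in(cv2.imread("pics/scene0.png"),cs["img"]):m=y(im);print(m["m00"],m["m10"]/m["m00"],m["m01"]/m["m00"])
```

```text
top px changed >25: 4 max 34
scene px changed >25: 0 max 15
117.0 11.623931623931623 10.136752136752136
110.0 11.663636363636364 10.0
188.0 15.329787234042554 6.367021276595745
189.0 15.417989417989418 6.37037037037037
```

The images match the start to within noise, so the pin is fully home. Handing in.

```bash
python3 -c "
from station import manip
print(manip.sign_off())"
```

```text
the job is handed in; nothing more can be done
None
```

I did every step of the task in order and handed the job in at about 51 s of robot time; the hand-in gave no verdict. I set the pin in its rest notch and put the three walnut tins on the platter. I swung the lever out to about 1.24 rad, held it there for over 2.5 s, and swung it back to its stop. Then I moved the tins to the tray and dropped the pin home.

- **Last checks:** The three tins stand in the tray at x -80, -4 and +68 mm, each within 4 mm of its centre line. The platter is level, and pin and lever look the same as in the first images (shift of 0.15 pixel or less). The arm is clear and touches nothing.
- **What went differently:**
  - The middle tin was knocked about 26 mm aside on the platter. It stayed upright and within the limits, so I weighed it where it stood.
  - One retreat move after releasing the pin went away from the robot instead of towards it. It stayed above 0.2 m and touched nothing.
- **Disagreements:** The two cameras differed by about 5 mm in x on the tin positions. No check failed.

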